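# Change the bobbins on the yarn creel

### The arm

A 6-joint arm with a two-finger parallel gripper is mounted at the origin on the work surface. World frame = base frame: x ahead of the robot, y to its left, z up, the work surface at z = 0. Lengths are in m, angles in rad, forces in N, time in s.
With the tool pointing down it reaches from about 0.25 to 0.775 m from the base axis. Payload 4 kg.
Tool frame: the origin (TCP) lies at the centre of the arm's flange, where the gripper is bolted on; the fingertips stand ahead of it and the grasp point (between the pads) lies 180 mm ahead of it (robot.tcp_to_tips is the z of the fingertips in the tool frame, in m); z points along the fingers, y is the direction in which the jaws open and shut (so a half turn about z gives the same grasp; the last joint's range is limited). The gripper opens to 94 mm and grips with 3 to 60 N. Pads are 16 mm wide; open, the fingers measure 119 mm over their backs; the gripper's body (75 mm by 177 mm) begins 78 mm behind the grasp point.
Start: joints at [-1.235, 0.087, 1.371, -0, 1.684, -0.103], TCP at [0.234, -0.498, 0.405] pointing down, gripper open.
Joint ranges: [-3.1, 3.1], [-0.76, 2.03], [0.27, 2.55], [-1.08, 4.22], [0.17, 2.65], [-2.57, 2.57]. Speed limits (rad/s): [2.79, 2.79, 3.14, 3.14, 3.14, 3.14].

### API

Orientations are given as [roll, pitch, yaw] about the fixed x, y, z axes, in that order (R = Rz(yaw) Ry(pitch) Rx(roll)).
In Python, from bench import robot gives the robot as it stands.
- The arm moves only by the tool move_arm, never from a script. Its argument "increments" is a list that holds one entry, the list of rows, each a list of 7 numbers: the opening, from 0 (shut) to 1 (fully open), then the shift along the tool's x, y, z as a fraction of full scale, then the turn, a rotation vector about the tool's x, y, z as a fraction of full scale. In form: [[[jaw, dx, dy, dz, rx, ry, rz], ...]]. A call has 1 to 8 rows; each row is the pose to reach, as a shift and turn from the pose commanded when the call began, along the tool's axes at that moment; what a row does not reach only later rows make up. Full scale, the value 1, is 0.1 m for a shift and pi/2 rad for a turn. A row lasts 1/12 s, in which the tool goes at most 41.7 mm and 7.16 degrees, less where a joint would pass 70% of its speed; a pose out of reach is approached as far as the arm can. A call with a number of a shift or a turn outside -1 to 1 is refused whole. A call with a gripper value outside its range is refused whole. The fingers move at their own pace and stop on an object; the grip force is fixed at half the most. Time passes only in rows, so rows that repeat a pose let the fingers close. It gives the time, the measured TCP pose, the force and the opening at its end, in the units of the state.
- robot.get_obs(): the state, without advancing time (a new reading comes with each control period).
- robot.snapshot(name): name is "scene" or "top" or "wrist"; returns (picture, depth): 420x560x3 uint8, red, green, blue; 420x560 float32, m along the optical axis (not along the pixel's ray), 0 where there is no reading.
- robot.camera_params(name): a dict with "mtx" (3x3 intrinsics, pixels), "R" (3x3) and "t" (3): a world point X has camera coordinates R X + t. Camera axes: x right, y down, z forward; pixel columns grow to the right and rows downward; lengths in m; the calibration is good to about 2 mm. A picture is of the moment at which its call begins: read the wrist's pose just before it. camera_params takes no time and is no camera call; for the wrist camera it gives the pose at the moment of the call.
- robot.close_job(): hands the job in, once; it reports no verdict.
The state is a dict: "time": time; "joint_positions": joint angles; "qvel": joint speeds; "joint_torque": joint torques, N m; "tool_pos": TCP position; "ee_rot": TCP orientation; "wrist_force": force on the tool from outside, world axes, zero at the start; "wrist_torque": the same for the moment, N m; "width": finger opening in m.
Only numpy, scipy, OpenCV 4.12 (cv2) and the standard library are available. Lean on these libraries where they do the work, as an engineer would, in place of code of your own. Each camera call takes 0.05 s, during which the arm holds its last target.

### The job

Change the bobbins on the yarn creel: press in the boom's spring button and push the boom back until the button pops out through the loading hole, so that the guide bar clears the cups; then lift out every bare bobbin and stand it in a cup of the steel caddy, and stand every full bobbin from the crate upright in a creel cup of its own. Last, press the button again and draw the boom forward until the button pops out through the running hole, with the guides over the bobbins. Leave the other things on the bench where they are.

Things in the scene. Friction and masses are not known exactly. Their poses are not given: they have to be found in the camera images.
- creel: bench-top bobbin creel, fixed: a grey cup rail (80 x 300 mm) with three open aluminium cups in a row, a spine behind it, a post 350 mm behind the cups, and a boom from the post along the centre line 230 mm above the bench. Origin on the bench under the middle cup; x points from the cups back to the post (away from the robot), y along the cup row (to the robot's left), z up
- cup0 (a point): inner floor centre of the robot-right cup, 16 mm above the bench (at x 0, y -95 mm of the creel); cup 50 mm inside diameter, 30 mm deep, 56 mm outside, its rim 46 mm above the bench
- cup1 (a point): inner floor centre of the middle cup, 16 mm above the bench (at x 0, y 0 mm of the creel); cup 50 mm inside diameter, 30 mm deep, 56 mm outside, its rim 46 mm above the bench
- cup2 (a point): inner floor centre of the robot-left cup, 16 mm above the bench (at x 0, y 95 mm of the creel); cup 50 mm inside diameter, 30 mm deep, 56 mm outside, its rim 46 mm above the bench
- button_seat (a point): fixed point on the boom's centre line level with the spring button: 140 mm behind the cup row, 230 mm above the bench, axes as the creel's. The button, a domed steel pin of 10 mm diameter, comes out of the fixed inner tube towards the creel's +y side, through a 12.5 mm hole in the sleeve's side, and stands 5 mm proud of it (tip 18 mm from the centre line)
- button (a joint): spring button, m: 0 = fully out through a hole, boom locked; 0.005 = pressed flush with the sleeve's side (3.5 N): enough, as the hole's edge then rides over the dome when the sleeve is moved along (about 10 N); 0.007 = held down under the sleeve's wall between holes. It springs out by itself when a hole comes over it
- boom (a joint): boom travel, m along the creel's x: 0 = forward (running hole), 0.095 = back (loading hole); about 1 mm play in each, end stops 4 mm beyond; 3 N friction. The boom is an aluminium square sleeve, 26 x 26 x 210 mm, on the fixed inner tube, its two holes 45 mm (loading) and 140 mm (running) behind the guide bar. Pinching its upright sides across the button presses the button in
- guide_bar (a point): middle of the guide bar, a 12 mm steel bar 240 mm long across the front end of the sleeve at its mid height (moves with the boom), joined by a 28 x 34 x 30 mm block. Three wire thread guides hang 28 mm below it, above the cups when the boom is forward
- crate: blue plastic crate, fixed, 226 x 90 mm, 60 mm high, with a row of three compartments along its x axis (73 mm apart); inner floor 4 mm above the bench; origin at the centre of its underside
- full0: full bobbin with yarn wound to 38 mm diameter from 12 to 126 mm up (above that it tapers to a 25 mm tube end), 130 g; at the start stands in a crate compartment; 160 mm tall, standing on a flat flanged foot 40 mm across and 9 mm thick; origin at the centre of the underside, z axis up along the bobbin; may be absent
- full1: full bobbin with yarn wound to 38 mm diameter from 12 to 126 mm up (above that it tapers to a 25 mm tube end), 130 g; at the start stands in a crate compartment; 160 mm tall, standing on a flat flanged foot 40 mm across and 9 mm thick; origin at the centre of the underside, z axis up along the bobbin; may be absent
- full2: full bobbin with yarn wound to 38 mm diameter from 12 to 126 mm up (above that it tapers to a 25 mm tube end), 130 g; at the start stands in a crate compartment; 160 mm tall, standing on a flat flanged foot 40 mm across and 9 mm thick; origin at the centre of the underside, z axis up along the bobbin; may be absent
- bare0: bare (empty) bobbin, a 22 mm tube, 45 g; at the start stands in one of the creel's cups, the guide above its top; 160 mm tall, standing on a flat flanged foot 40 mm across and 9 mm thick; origin at the centre of the underside, z axis up along the bobbin; may be absent
- bare1: bare (empty) bobbin, a 22 mm tube, 45 g; at the start stands in one of the creel's cups, the guide above its top; 160 mm tall, standing on a flat flanged foot 40 mm across and 9 mm thick; origin at the centre of the underside, z axis up along the bobbin; may be absent
- bare2: bare (empty) bobbin, a 22 mm tube, 45 g; at the start stands in one of the creel's cups, the guide above its top; 160 mm tall, standing on a flat flanged foot 40 mm across and 9 mm thick; origin at the centre of the underside, z axis up along the bobbin; may be absent
- caddy: steel caddy for bare bobbins, loose, 700 g: three open round steel cups in a row along its x axis, 72 mm apart, on a 206 x 60 mm strip; 84 mm tall in all; origin at the centre of its underside
- caddy0 (a point): inner floor centre of a caddy cup (-72 mm along the caddy's x), 8 mm above the caddy's underside; cup 50 mm inside diameter, 76 mm deep, 56 mm outside
- caddy1 (a point): inner floor centre of a caddy cup (0 mm along the caddy's x), 8 mm above the caddy's underside; cup 50 mm inside diameter, 76 mm deep, 56 mm outside
- caddy2 (a point): inner floor centre of a caddy cup (72 mm along the caddy's x), 8 mm above the caddy's underside; cup 50 mm inside diameter, 76 mm deep, 56 mm outside
- cone: bystander, leave alone: cone of yarn, 100 mm across, 130 mm tall, origin at the centre of its underside
- pick_glass: bystander, leave alone: small folding magnifier, 45 x 38 x 40 mm, origin at the centre of its underside
- snips: bystander, leave alone: thread snips lying flat, about 140 mm long along their x axis, 12 mm high, origin on the bench near their pivot
- tape: bystander, leave alone: roll of paper tape lying flat, 72 mm across, 18 mm high, origin at the centre of its underside
- weight: bystander, leave alone: steel knobbed weight, 40 mm across, 52 mm tall, origin at the centre of its underside
Mind the look-alikes: they are no part of the job. Leave any pink look-alike of the bare1 alone.

How it is judged:
On the way, in this order (a step that is already met when the one before it is completed fails the run):
1. the boom is back and its button has popped out through the loading hole (value of joint boom between 0.0915 and 0.0985 m and value of joint button below 0.0015 m), for 0.3 s.
2. with the boom back, every bare bobbin stands in the caddy and every full bobbin in a cup (all of step 1 and ((horizontal distance between full0 and cup0 below 0.009 m and z of full0 in the frame of cup0 between -0.004 and 0.008 m) or (horizontal distance between full0 and cup1 below 0.009 m and z of full0 in the frame of cup1 between -0.004 and 0.008 m) or (horizontal distance between full0 and cup2 below 0.009 m and z of full0 in the frame of cup2 between -0.004 and 0.008 m)) and angle between each of full0, full1, full2's own z axis and vertical below 0.17 rad and ((horizontal distance between full1 and cup0 below 0.009 m and z of full1 in the frame of cup0 between -0.004 and 0.008 m) or (horizontal distance between full1 and cup1 below 0.009 m and z of full1 in the frame of cup1 between -0.004 and 0.008 m) or (horizontal distance between full1 and cup2 below 0.009 m and z of full1 in the frame of cup2 between -0.004 and 0.008 m)) and ((horizontal distance between full2 and cup0 below 0.009 m and z of full2 in the frame of cup0 between -0.004 and 0.008 m) or (horizontal distance between full2 and cup1 below 0.009 m and z of full2 in the frame of cup1 between -0.004 and 0.008 m) or (horizontal distance between full2 and cup2 below 0.009 m and z of full2 in the frame of cup2 between -0.004 and 0.008 m)) and ((horizontal distance between bare0 and caddy0 below 0.012 m and z of bare0 in the frame of caddy0 between -0.004 and 0.012 m) or (horizontal distance between bare0 and caddy1 below 0.012 m and z of bare0 in the frame of caddy1 between -0.004 and 0.012 m) or (horizontal distance between bare0 and caddy2 below 0.012 m and z of bare0 in the frame of caddy2 between -0.004 and 0.012 m)) and angle between each of bare0, bare1, bare2's own z axis and vertical below 0.4 rad and ((horizontal distance between bare1 and caddy0 below 0.012 m and z of bare1 in the frame of caddy0 between -0.004 and 0.012 m) or (horizontal distance between bare1 and caddy1 below 0.012 m and z of bare1 in the frame of caddy1 between -0.004 and 0.012 m) or (horizontal distance between bare1 and caddy2 below 0.012 m and z of bare1 in the frame of caddy2 between -0.004 and 0.012 m)) and ((horizontal distance between bare2 and caddy0 below 0.012 m and z of bare2 in the frame of caddy0 between -0.004 and 0.012 m) or (horizontal distance between bare2 and caddy1 below 0.012 m and z of bare2 in the frame of caddy1 between -0.004 and 0.012 m) or (horizontal distance between bare2 and caddy2 below 0.012 m and z of bare2 in the frame of caddy2 between -0.004 and 0.012 m)) and linear speed of each of full0, full1, full2, bare0, bare1, bare2, caddy below 0.03 m/s), for 0.3 s.
3. the boom is forward again and its button has popped out through the running hole (value of joint boom between -0.0035 and 0.0035 m and value of joint button below 0.0015 m), for 0.3 s.
At the end, for the whole second after the job is handed in: boom within 3.5 mm of the running hole, button out (under 1.5 mm pressed); each full bobbin upright (0.17 rad) in a cup, foot within 9 mm of its axis and 8 mm of its floor; each bare bobbin in a caddy cup, foot within 12 mm of its axis and floor, leaning under 0.4 rad; all at rest (all of step 3 and ((horizontal distance between full0 and cup0 below 0.009 m and z of full0 in the frame of cup0 between -0.004 and 0.008 m) or (horizontal distance between full0 and cup1 below 0.009 m and z of full0 in the frame of cup1 between -0.004 and 0.008 m) or (horizontal distance between full0 and cup2 below 0.009 m and z of full0 in the frame of cup2 between -0.004 and 0.008 m)) and angle between each of full0, full1, full2's own z axis and vertical below 0.17 rad and ((horizontal distance between full1 and cup0 below 0.009 m and z of full1 in the frame of cup0 between -0.004 and 0.008 m) or (horizontal distance between full1 and cup1 below 0.009 m and z of full1 in the frame of cup1 between -0.004 and 0.008 m) or (horizontal distance between full1 and cup2 below 0.009 m and z of full1 in the frame of cup2 between -0.004 and 0.008 m)) and ((horizontal distance between full2 and cup0 below 0.009 m and z of full2 in the frame of cup0 between -0.004 and 0.008 m) or (horizontal distance between full2 and cup1 below 0.009 m and z of full2 in the frame of cup1 between -0.004 and 0.008 m) or (horizontal distance between full2 and cup2 below 0.009 m and z of full2 in the frame of cup2 between -0.004 and 0.008 m)) and ((horizontal distance between bare0 and caddy0 below 0.012 m and z of bare0 in the frame of caddy0 between -0.004 and 0.012 m) or (horizontal distance between bare0 and caddy1 below 0.012 m and z of bare0 in the frame of caddy1 between -0.004 and 0.012 m) or (horizontal distance between bare0 and caddy2 below 0.012 m and z of bare0 in the frame of caddy2 between -0.004 and 0.012 m)) and angle between each of bare0, bare1, bare2's own z axis and vertical below 0.4 rad and ((horizontal distance between bare1 and caddy0 below 0.012 m and z of bare1 in the frame of caddy0 between -0.004 and 0.012 m) or (horizontal distance between bare1 and caddy1 below 0.012 m and z of bare1 in the frame of caddy1 between -0.004 and 0.012 m) or (horizontal distance between bare1 and caddy2 below 0.012 m and z of bare1 in the frame of caddy2 between -0.004 and 0.012 m)) and ((horizontal distance between bare2 and caddy0 below 0.012 m and z of bare2 in the frame of caddy0 between -0.004 and 0.012 m) or (horizontal distance between bare2 and caddy1 below 0.012 m and z of bare2 in the frame of caddy1 between -0.004 and 0.012 m) or (horizontal distance between bare2 and caddy2 below 0.012 m and z of bare2 in the frame of caddy2 between -0.004 and 0.012 m)) and linear speed of each of full0, full1, full2, bare0, bare1, bare2, caddy below 0.03 m/s); the robot touches nothing.
It fails at once if a bystander is moved by more than 30 mm (distance of any of cone, pick_glass, snips, tape, weight from where it was at the start of the episode above 0.03 m).
Of full0, full1, full2 only 2 to 3 are there at a start; the rules pass over those that are not, and their reading is None.
Of bare0, bare1, bare2 only 2 to 3 are there at a start; the rules pass over those that are not, and their reading is None.
At some moment in a run one of caddy may be knocked a few centimetres aside while the robot is not near it.
It also fails if it takes over 210 s, if anything falls off the work surface, if the arm or the gripper's body presses on something with over 40 N, if the wrist force passes 120 N, or if a joint passes its speed limit or range.

## Working session

There is one attempt and no reset: what is moved stays moved. The work goes in short steps, Python scripts to look and compute and a tool call to move; the robot and the scene stay as the last step left them, time stands still between calls to the robot, and variables do not carry over. Pictures are saved under pics/ and viewed, and the job is handed in when it is done.

Besides the shell and the picture viewer there is one more tool, called after ">>>" in YAML: its name, and indented under it one key for each argument. move_arm: Moves the arm, as the interface text tells. Its arguments: {"type":"object","properties":{"increments":{"type":"array","items":{"type":"array","items":{"type":"array","items":{"type":"number","minimum":-1,"maximum":1}}}}},"required":["increments"]}

```bash
ls; mkdir -p pics; python3 - <<'E'
from bench import robot
import cv2,numpy as np
o=robot.get_obs();print({k:(np.round(v,3).tolist() if not isinstance(v,float) else v) for k,v in o.items()})
print(robot.tcp_to_tips)
for n in ["scene","top","wrist"]:
    p,d=robot.snapshot(n);cv2.imwrite(f"pics/a_{n}.png",p[:,:,::-1]);np.savez(f"a_{n}.npz",p=p,d=d,**robot.camera_params(n))
    c=robot.camera_params(n);print(n,np.round(c['mtx'],1).tolist(),np.round(c['R'],3).tolist(),np.round(c['t'],3).tolist())
E
```

```text
pics
{'time': 0.0, 'joint_positions': [-1.235, 0.088, 1.372, -0.0, 1.684, -0.103], 'qvel': [0.0, 0.001, -0.001, 0.002, -0.001, 0.001], 'joint_torque': [0.0, -34.018, -30.242, 0.072, 0.033, -0.0], 'tool_pos': [0.234, -0.498, 0.404], 'ee_rot': [-3.139, -0.0, 0.439], 'wrist_force': [0.286, -0.135, 0.003], 'wrist_torque': [0.006, 0.021, -0.002], 'width': 0.0937615495461439}
0.1992
scene [[417.4, 0.0, 273.9], [0.0, 417.4, 207.6], [0.0, 0.0, 1.0]] [[0.882, 0.472, 0.008], [0.27, -0.491, -0.828], [-0.387, 0.732, -0.56]] [-0.466, -0.005, 1.211]
top [[421.2, 0.0, 280.3], [0.0, 421.2, 205.8], [0.0, 0.0, 1.0]] [[-0.024, -0.999, -0.031], [-0.984, 0.029, -0.175], [0.175, 0.026, -0.984]] [0.029, 0.541, 1.067]
wrist [[335.8, 0.0, 281.1], [0.0, 335.8, 201.5], [0.0, 0.0, 1.0]] [[0.425, -0.905, -0.002], [-0.873, -0.41, 0.264], [-0.24, -0.111, -0.965]] [-0.55, -0.027, 0.391]
```

View pics/a_scene.png

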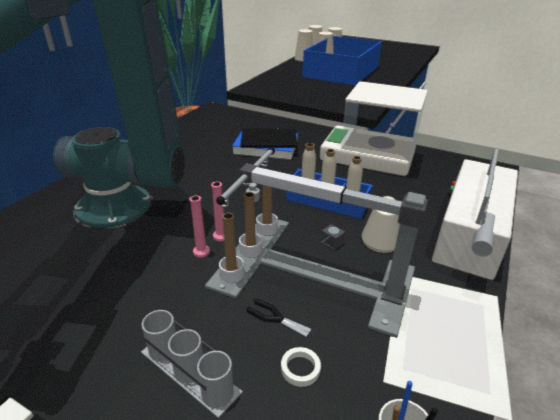

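View pics/a_top.png

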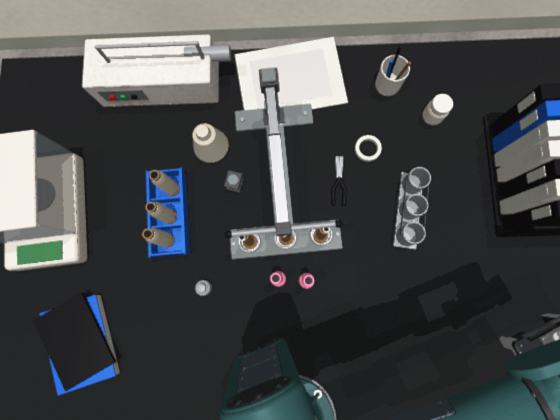

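View pics/a_wrist.png

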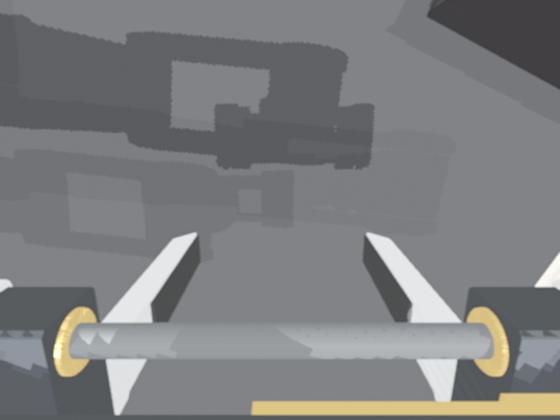

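The scene picture shows three brown bare bobbins in the creel cups (232,250 / 250,220 / 267,205) and the boom running back to its post at about (412,200). Three full bobbins stand in the blue crate (330,190), and the caddy is at (188,360). The top view puts two pink look-alikes at (278,279) and (307,281), in front of the creel. Next I'll measure.

```bash
cat > h.py <<'E'
import numpy as np,cv2
def load(f): 
    return np.load(f)
def cloud(a):
    d=a['d'];K=a['mtx'];v,u=np.mgrid[0:d.shape[0],0:d.shape[1]]
    c=np.stack([(u-K[0,2])/K[0,0]*d,(v-K[1,2])/K[1,1]*d,d],-1)
    X=(c-a['t'])@a['R']
    X[d<=0]=np.nan
    return X
def ray(a,u,v,z):
    K=a['mtx'];r=np.array([(u-K[0,2])/K[0,0],(v-K[1,2])/K[1,1],1.0])
    C=-a['R'].T@a['t'];D=a['R'].T@r
    return C+D*(z-C[2])/D[2]
def proj(a,X):
    c=a['R']@np.asarray(X)+a['t'];K=a['mtx'];return K[0,0]*c[0]/c[2]+K[0,2],K[1,1]*c[1]/c[2]+K[1,2]
E
python3 - <<'E'
from h import *
a=load('a_top.npz');X=cloud(a);p=a['p'];np.set_printoptions(precision=4,suppress=True)
# enlarged crop
for nm,(r0,r1,c0,c1) in dict(creel=(60,270,220,360),crate=(160,265,140,230),caddy=(155,260,380,450)).items():
    im=cv2.resize(p[r0:r1,c0:c1,::-1],None,fx=5 if nm!='creel' else 2.8,fy=5 if nm!='creel' else 2.8,interpolation=cv2.INTER_CUBIC);cv2.imwrite(f'pics/b_{nm}.png',im)
def at(u,v): print(u,v,X[v,u])
for u,v in [(270,75),(275,120),(280,180),(283,220),(283,230),(236,250),(338,245),(341,221),(230,232),(250,230),(320,226),(150,172),(183,172),(150,254),(415,178),(414,232),(399,245),(202,285),(208,135)]: at(u,v)
b=X[...,2]
bench=b[(abs(b)<.02)];print('bench z',np.median(bench))
E
```

```text
270 75 [0.8059 0.0252 0.2592]
275 120 [0.7055 0.0169 0.2407]
280 180 [0.5649 0.0088 0.2435]
283 220 [0.476  0.0045 0.2422]
283 230 [0.454  0.005  0.2441]
236 250 [0.4311 0.1379 0.0128]
338 245 [ 0.4372 -0.1363  0.0121]
341 221 [ 0.4712 -0.1213  0.2353]
230 232 [0.4536 0.1205 0.2377]
250 230 [0.4569 0.077  0.2367]
320 226 [ 0.4614 -0.0753  0.2366]
150 172 [0.6145 0.3264 0.1623]
183 172 [0.6468 0.2798 0.033 ]
150 254 [0.4228 0.3539 0.0639]
415 178 [ 0.6155 -0.356   0.0092]
414 232 [ 0.4672 -0.3424  0.0062]
399 245 [ 0.4335 -0.3002  0.0044]
202 285 [0.3408 0.2202 0.0543]
208 135 [0.7183 0.1934 0.1223]
bench z 0.0005257961192319948
```

View pics/b_creel.png

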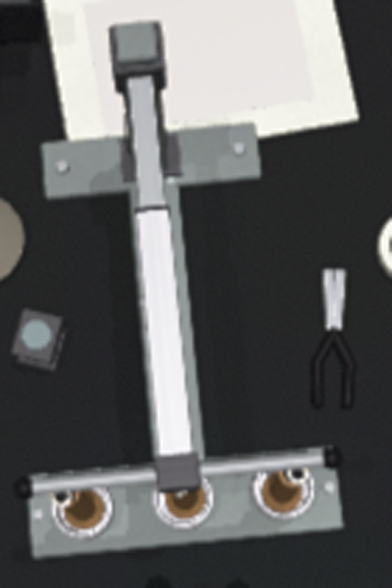

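View pics/b_crate.png

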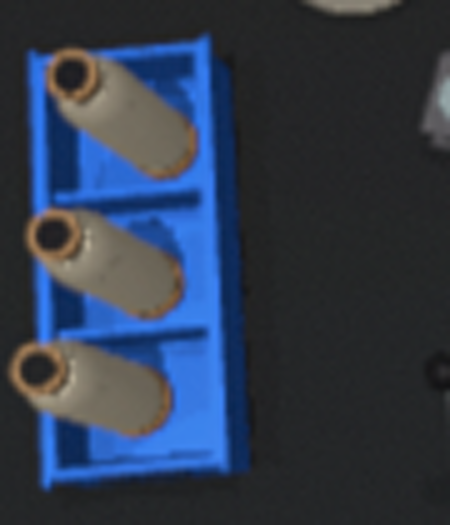

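View pics/b_caddy.png

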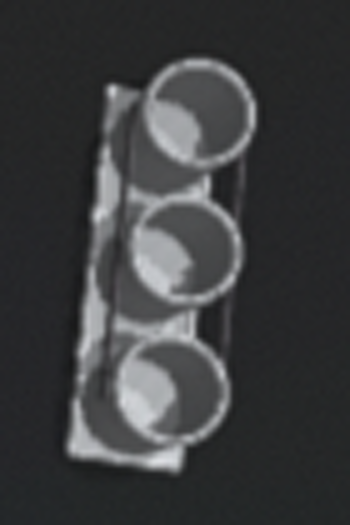

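```bash
cat > fit.py <<'E'
from h import *
np.set_printoptions(precision=4,suppress=True)
a=load('a_top.npz');X=cloud(a);p=a['p'].astype(int)
Z=X[...,2]
def lin(P):
    m=P.mean(0);u,s,vt=np.linalg.svd(P-m);return m,vt[0]*np.sign(vt[0][np.argmax(abs(vt[0]))])
roi=lambda x0,x1,y0,y1,z0,z1:(X[...,0]>x0)&(X[...,0]<x1)&(X[...,1]>y0)&(X[...,1]<y1)&(Z>z0)&(Z<z1)
m=roi(.49,.63,-.04,.06,.236,.25);P=X[m];m1,d1=lin(P[:,:2]);print('sleeve',m.sum(),m1,d1,np.arctan2(d1[1],d1[0]),'z',np.median(P[:,2]))
n=np.array([-d1[1],d1[0]]);s=(P[:,:2]-m1)@n;print('width',np.percentile(s,[1,99]))
m=roi(.42,.5,-.13,.13,.228,.245)&((abs(X[...,1]-.005)>.03));P=X[m];m2,d2=lin(P[:,:2]);print('bar',m.sum(),m2,d2,np.arctan2(-d2[0],d2[1]),'z',np.percentile(P[:,2],[10,50,90,98]), P[:,1].min(),P[:,1].max())
# rail top: grey at z 0.008-.02
m=roi(.38,.56,-.2,.2,.005,.02);P=X[m];print('rail',m.sum(),np.median(P[:,2]));r=cv2.minAreaRect(P[:,:2].astype(np.float32));print(r)
m=roi(.66,.76,-.1,.14,.005,.02);P=X[m];print('backplate',cv2.minAreaRect(P[:,:2].astype(np.float32)))
# cup rims z~.046
m=roi(.38,.5,-.2,.2,.038,.05);P=X[m]
for lo,hi in [(-.14,-.05),(-.045,.05),(.055,.14)]:
    Q=P[(P[:,1]>lo)&(P[:,1]<hi)];print('cup rim',len(Q),cv2.minEnclosingCircle(Q[:,:2].astype(np.float32)) if len(Q)>5 else None)
# bare tops
m=roi(.36,.6,-.2,.2,.168,.185);P=X[m];print('bare',len(P))
for lo,hi in [(-.14,-.05),(-.045,.05),(.055,.14)]:
    Q=P[(P[:,1]>lo)&(P[:,1]<hi)];print(len(Q),Q.mean(0) if len(Q) else None)
# fulls
m=roi(.38,.72,.22,.42,.15,.175);nn,l,st,ce=cv2.connectedComponentsWithStats(m.astype(np.uint8))
for i in range(1,nn):
    if st[i,4]>10:
        Q=X[l==i];print('full',st[i,4],cv2.minEnclosingCircle(Q[:,:2].astype(np.float32)),np.median(Q[:,2]))
# crate rim
m=roi(.36,.75,.2,.45,.05,.068)&(p[...,2]>p[...,0]+60);P=X[m];print('crate',m.sum(),cv2.minAreaRect(P[:,:2].astype(np.float32)))
# caddy rims
m=roi(.36,.75,-.45,-.2,.076,.095);nn,l,st,ce=cv2.connectedComponentsWithStats(m.astype(np.uint8))
for i in range(1,nn):
    if st[i,4]>10:
        Q=X[l==i];print('caddy',st[i,4],cv2.minEnclosingCircle(Q[:,:2].astype(np.float32)),np.median(Q[:,2]))
m=roi(.36,.75,-.45,-.2,.076,.095)
# pinks, weight
m=(p[...,0]>p[...,1]+50)&(Z>.02)&(X[...,0]<.45)&(X[...,0]>.2);nn,l,st,ce=cv2.connectedComponentsWithStats(m.astype(np.uint8))
for i in range(1,nn):
    if st[i,4]>20:Q=X[l==i];print('pink',st[i,4],np.nanmedian(Q,0),np.nanmax(Q[:,2]))
E
python3 fit.py
```

```text
sleeve 734 [0.5595 0.0117] [0.9972 0.0742] 0.07426545089056881 z 0.24331648681234969
width [-0.0127  0.0128]
bar 509 [0.4591 0.0031] [-0.07    0.9975] 0.07001501395464069 z [0.2327 0.2354 0.2381 0.2395] -0.12389803742734587 0.12995778967092672
rail 2121 0.012249069652028165
((0.4707576632499695, -0.00035005807876586914), (0.17782996594905853, 0.39879927039146423), 0.051471538841724396)
backplate ((0.7099229097366333, 0.018658287823200226), (0.09970691800117493, 0.23698768019676208), 0.05130711942911148)
cup rim 59 ((0.4650775194168091, -0.09038671851158142), 0.02765643782913685)
cup rim 53 ((0.45863771438598633, 0.0047804308123886585), 0.027732720598578453)
cup rim 62 ((0.4523591101169586, 0.09902282059192657), 0.027833200991153717)
bare 73
39 [ 0.46   -0.0878  0.176 ]
2 [ 0.4494 -0.0001  0.1741]
32 [0.4482 0.0973 0.1764]
full 95 ((0.6073775887489319, 0.3148874044418335), 0.013662287034094334) 0.16397882602286115
full 100 ((0.5293212532997131, 0.3220295011997223), 0.012746033258736134) 0.1636167055060171
full 101 ((0.4649348258972168, 0.3269122540950775), 0.0123776039108634) 0.16394163032571576
crate 677 ((0.5356045365333557, 0.31817370653152466), (0.23139098286628723, 0.0972505435347557), 3.746974468231201)
caddy 115 ((0.6002877354621887, -0.3456631004810333), 0.028363080695271492) 0.0830961506520615
caddy 110 ((0.5300753116607666, -0.3321594297885895), 0.02794603258371353) 0.08320702415956899
caddy 118 ((0.45909571647644043, -0.3197353184223175), 0.028397081419825554) 0.08331471004488798
pink 63 [0.3536 0.0216 0.1597] 0.16345318928573985
pink 58 [ 0.3488 -0.0474  0.1596] 0.16277539189269627
```

>>> move_arm:
  increments:
    - [[1,0,0,-0.33,0,0,0.08],[1,0,0,-0.66,0,0,0.16],[1,0,0,-1,0,0,0.235],[1,0,0,-1,0,0,0.235],[1,0,0,-1,0,0,0.235]]

```text
time: 0.57
tool_pos: [0.2336, -0.4978, 0.5073]
ee_rot: [3.136, -0.001, 0.07]
wrist_force: [0.1, 0.1, -1.2]
width: 0.0943
```

>>> move_arm:
  increments:
    - [[1,0.2,-0.24,0,0,0,0],[1,0.4,-0.48,0,0,0,0],[1,0.6,-0.73,0,0,0,0],[1,0.8,-0.97,0,0,0,0]]

```text
time: 0.9
tool_pos: [0.3072, -0.3946, 0.5021]
ee_rot: [-3.138, 0.002, 0.07]
wrist_force: [0.4, -0.1, -0.1]
width: 0.0939
```

>>> move_arm:
  increments:
    - [[1,0.2,-0.24,0,0,0,0],[1,0.4,-0.48,0,0,0,0],[1,0.6,-0.73,0,0,0,0],[1,0.8,-0.97,0,0,0,0]]

```text
time: 1.23
tool_pos: [0.3804, -0.2918, 0.5023]
ee_rot: [-3.139, 0.003, 0.071]
wrist_force: [0.6, 0.2, -0.3]
width: 0.094
```

>>> move_arm:
  increments:
    - [[1,0.2,-0.24,0,0,0,0],[1,0.4,-0.48,0,0,0,0],[1,0.6,-0.73,0,0,0,0],[1,0.8,-0.97,0,0,0,0]]

```text
time: 1.57
tool_pos: [0.4535, -0.1894, 0.5023]
ee_rot: [-3.139, 0.003, 0.071]
wrist_force: [0.3, -1.4, 0.1]
width: 0.0942
```

>>> move_arm:
  increments:
    - [[1,0.2,-0.24,0,0,0,0],[1,0.4,-0.48,0,0,0,0],[1,0.6,-0.73,0,0,0,0],[1,0.8,-0.97,0,0,0,0]]

```text
time: 1.9
tool_pos: [0.5266, -0.087, 0.5021]
ee_rot: [-3.14, 0.004, 0.071]
wrist_force: [0.5, -1.0, 0.8]
width: 0.0937
```

>>> move_arm:
  increments:
    - [[1,0.2,-0.24,0,0,0,0],[1,0.4,-0.48,0,0,0,0],[1,0.6,-0.73,0,0,0,0],[1,0.8,-0.97,0,0,0,0],[1,0.8,-0.97,0,0,0,0],[1,0.8,-0.97,0,0,0,0]]

```text
time: 2.4
tool_pos: [0.5998, 0.015, 0.5014]
ee_rot: [-3.141, 0.006, 0.073]
wrist_force: [0.9, 0.6, -0.8]
width: 0.0939
```

```bash
cat > snap.py <<'E'
import sys,numpy as np,cv2
from bench import robot
pre=sys.argv[1]
for n in sys.argv[2:]:
    c=robot.camera_params(n);p,d=robot.snapshot(n);cv2.imwrite(f"pics/{pre}_{n}.png",p[:,:,::-1]);np.savez(f"{pre}_{n}.npz",p=p,d=d,**c)
o=robot.get_obs();print(round(o['time'],2),np.round(o['tool_pos'],4),np.round(o['ee_rot'],3),np.round(o['wrist_force'],1),round(o['width'],4))
E
python3 snap.py c wrist; python3 - <<'E'
from h import *
np.set_printoptions(precision=4,suppress=True)
a=load('c_wrist.npz');X=cloud(a);Z=X[...,2]
roi=lambda x0,x1,y0,y1,z0,z1:(X[...,0]>x0)&(X[...,0]<x1)&(X[...,1]>y0)&(X[...,1]<y1)&(Z>z0)&(Z<z1)
m=roi(.50,.7,-.04,.06,.236,.25);P=X[m][:,:2];mm=P.mean(0);d=np.linalg.svd(P-mm,full_matrices=False)[2][0];d*=np.sign(d[0]);n=np.array([-d[1],d[0]]);s=(P-mm)@n;print(m.sum(),mm,d,np.percentile(s,[1,99]),np.median(X[m][:,2]))
print('line y at x=.5984',mm[1]+d[1]/d[0]*(.5984-mm[0]))
E
```

```text
2.45 [0.5992 0.014  0.5022] [3.141 0.004 0.071] [-1.4  0.2  0.2] 0.0938
8439 [0.6107 0.0164] [0.9975 0.0708] [-0.0127  0.0127] 0.24276046688285535
line y at x=.5984 0.015540594824145963
```

View pics/c_wrist.png

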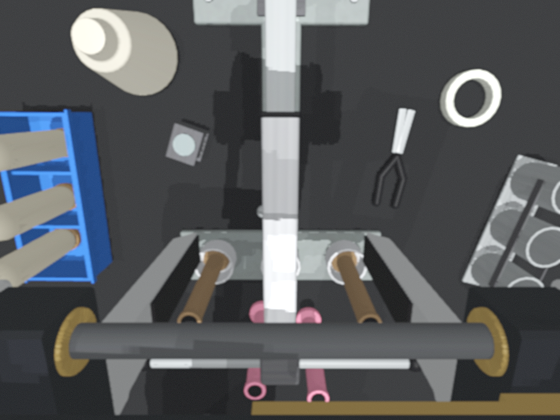

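```bash
python3 - <<'E'
from h import *
a=load('c_wrist.npz');X=cloud(a)
print(ray(a,262,211,.23))
for v in range(207,216): print(v,np.round(X[v,258:266,:],3)[:, [0,1,2]].tolist()[::2])
E
```

```text
[0.59815601 0.02955087 0.23      ]
207 [[0.532, 0.044, 0.001], [0.602, 0.031, 0.232], [0.602, 0.03, 0.232], [0.605, 0.028, 0.242]]
208 [[0.601, 0.033, 0.231], [0.602, 0.031, 0.234], [0.601, 0.03, 0.232], [0.605, 0.028, 0.243]]
209 [[0.6, 0.033, 0.233], [0.601, 0.031, 0.233], [0.601, 0.03, 0.234], [0.604, 0.028, 0.243]]
210 [[0.599, 0.033, 0.232], [0.6, 0.031, 0.233], [0.6, 0.029, 0.233], [0.603, 0.028, 0.243]]
211 [[0.598, 0.033, 0.232], [0.599, 0.031, 0.234], [0.599, 0.029, 0.233], [0.602, 0.028, 0.242]]
212 [[0.598, 0.033, 0.232], [0.599, 0.031, 0.234], [nan, nan, nan], [0.601, 0.028, 0.242]]
213 [[0.597, 0.032, 0.233], [0.598, 0.031, 0.234], [0.598, 0.029, 0.235], [0.601, 0.028, 0.242]]
214 [[0.597, 0.032, 0.233], [0.597, 0.031, 0.234], [0.597, 0.029, 0.234], [0.6, 0.027, 0.242]]
215 [[0.519, 0.044, -0.001], [0.596, 0.031, 0.234], [0.596, 0.029, 0.233], [0.599, 0.027, 0.243]]
```

The wrist view shows the button at pixel (262,211), on the left side of the sleeve. That puts it at about (0.598, 0.031, 0.230), which agrees with the top view. Next I lower the gripper and pinch.

>>> move_arm:
  increments:
    - [[1,0,0,0.25,0,0,0],[1,0,0,0.5,0,0,0],[1,0,-0.01,0.75,0,0,0],[1,0,-0.01,0.92,0,0,0],[1,0,-0.01,0.92,0,0,0],[1,0,-0.01,0.92,0,0,0]]

```text
time: 2.95
tool_pos: [0.5981, 0.0135, 0.4116]
ee_rot: [3.142, 0.003, 0.068]
wrist_force: [-0.1, 0.5, 0.6]
width: 0.0939
```

>>> move_arm:
  increments:
    - [[0,0,0,0,0,0,0],[0,0,0,0,0,0,0],[0,0,0,0,0,0,0],[0,0,0,0,0,0,0],[0,0,0,0,0,0,0],[0,0,0,0,0,0,0],[0,0,0,0,0,0,0],[0,0,0,0,0,0,0]]

```text
time: 3.62
tool_pos: [0.5989, 0.0148, 0.4127]
ee_rot: [3.141, 0.0, 0.07]
wrist_force: [0.6, -0.2, 0.7]
width: 0.0445
```

>>> move_arm:
  increments:
    - [[0,0,0,0,0,0,0],[0,0,0,0,0,0,0],[0,0,0,0,0,0,0],[0,0,0,0,0,0,0],[0,0,0,0,0,0,0],[0,0,0,0,0,0,0],[0,0,0,0,0,0,0],[0,0,0,0,0,0,0]]

```text
time: 4.28
tool_pos: [0.5988, 0.0158, 0.4126]
ee_rot: [-3.139, 0.0, 0.071]
wrist_force: [-0.2, 5.7, 0.0]
width: 0.0262
```

>>> move_arm:
  increments:
    - [[0,0.08,0,0,0,0,0],[0,0.18,0,0,0,0,0],[0,0.3,0,0,0,0,0],[0,0.42,0,0,0,0,0],[0,0.54,0,0,0,0,0],[0,0.66,0,0,0,0,0],[0,0.78,0,0,0,0,0],[0,0.88,0,0,0,0,0]]

```text
time: 4.95
tool_pos: [0.6859, 0.0219, 0.4126]
ee_rot: [-3.14, 0.006, 0.071]
wrist_force: [-5.6, 4.7, 1.4]
width: 0.0259
```

>>> move_arm:
  increments:
    - [[0,0.02,0,0,0,0,0],[0,0.04,0,0,0,0,0],[0,0.06,0,0,0,0,0],[0,0.07,0,0,0,0,0],[0,0.07,0,0,0,0,0],[0,0.07,0,0,0,0,0]]

```text
time: 5.45
tool_pos: [0.6933, 0.0224, 0.4125]
ee_rot: [-3.14, 0.002, 0.071]
wrist_force: [-1.5, 4.5, 0.4]
width: 0.0258
```

```bash
python3 snap.py d wrist scene top
```

```text
5.6 [0.6933 0.0224 0.4126] [-3.14e+00  2.00e-03  7.10e-02] [-1.6  4.4  0.9] 0.0254
```

View pics/d_wrist.png

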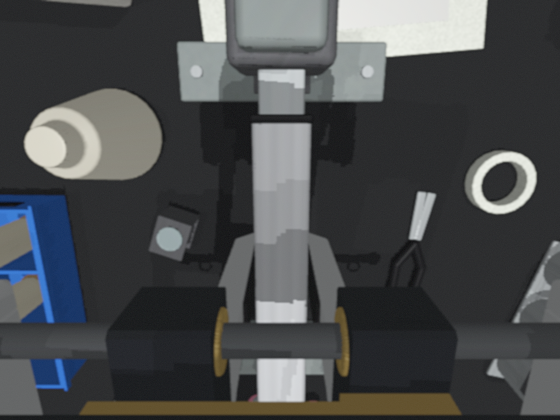

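View pics/d_scene.png

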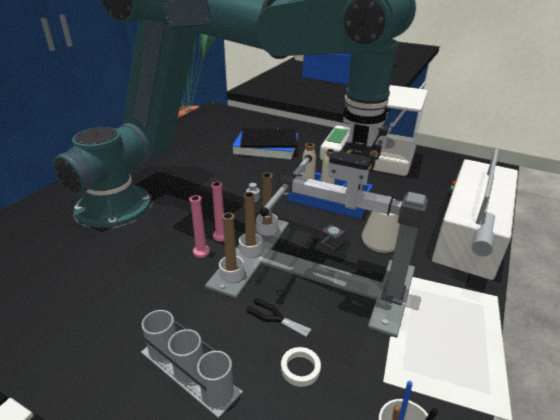

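>>> move_arm:
  increments:
    - [[0,0.01,0,0,0,0,0],[0,0.02,0,0,0,0,0],[0,0.025,0,0,0,0,0],[0,0.025,0,0,0,0,0]]

```text
time: 5.93
tool_pos: [0.6954, 0.0226, 0.4126]
ee_rot: [-3.14, 0.004, 0.071]
wrist_force: [-3.9, 4.5, 1.3]
width: 0.0258
```

>>> move_arm:
  increments:
    - [[0,-0.02,0,0,0,0,0],[0,-0.035,0,0,0,0,0],[0,-0.05,0,0,0,0,0],[0,-0.05,0,0,0,0,0]]

```text
time: 6.27
tool_pos: [0.6913, 0.0223, 0.4126]
ee_rot: [-3.14, -0.002, 0.071]
wrist_force: [1.8, 5.3, 0.1]
width: 0.0258
```

```bash
python3 snap.py e top; python3 - <<'E'
from h import *
ims=[]
for f in 'aade':
    p=load(f'{f}_top.npz')['p'];ims.append(cv2.resize(p[150:200,262:302,::-1],None,fx=5,fy=5,interpolation=cv2.INTER_CUBIC) if 0 else cv2.resize(p[150:250,255:305,::-1],None,fx=4,fy=5,interpolation=cv2.INTER_CUBIC))
cv2.imwrite('pics/e_cmp.png',np.hstack(ims))
for f in 'ade':
    a=load(f'{f}_top.npz');X=cloud(a);m=(X[...,2]>.228)&(X[...,2]<.245)&(abs(X[...,1]-.008)>.03)&(abs(X[...,1])<.12)&(X[...,0]>.42)&(X[...,0]<.6);P=X[m];y=P[:,1]-.0045;x=P[:,0]-.4587
    ok=abs(x*np.sin(.07)*0+x*np.cos(.07)+y*np.sin(.07)-(0 if f=='a' else .095))<.02
    print(f,ok.sum(),np.median((x*np.cos(.07)+y*np.sin(.07))[ok]),np.mean((x*np.cos(.07)+y*np.sin(.07))[ok]))
E
```

```text
6.32 [0.6914 0.0223 0.4127] [-3.14e+00 -2.00e-03  7.10e-02] [1.9 5.6 0.5] 0.0255
a 459 0.0001801229209282577 0.00034433394220577173
d 238 0.09387409914630954 0.09411009098980479
e 238 0.09251037764764528 0.09272709187080103
```

View pics/e_cmp.png

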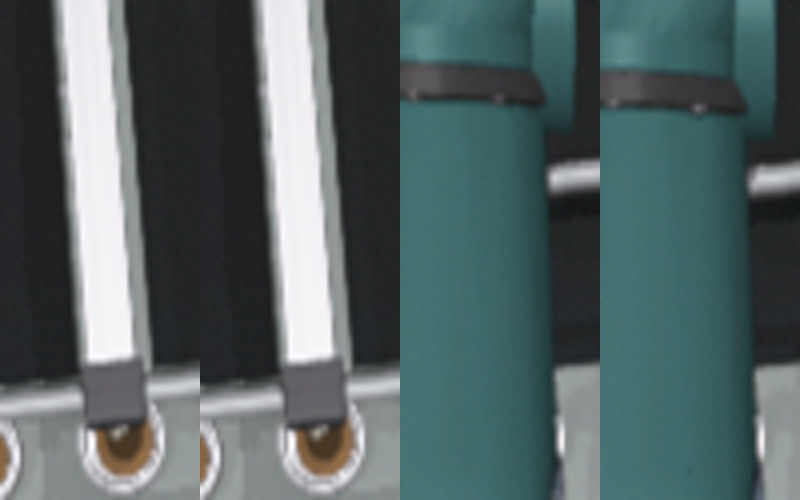

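>>> move_arm:
  increments:
    - [[0,0.02,0,0,0,0,0],[0,0.03,0,0,0,0,0],[0,0.04,0,0,0,0,0],[0,0.04,0,0,0,0,0]]

```text
time: 6.65
tool_pos: [0.6948, 0.0225, 0.4126]
ee_rot: [-3.14, 0.002, 0.071]
wrist_force: [-2.0, 4.9, 1.3]
width: 0.0257
```

>>> move_arm:
  increments:
    - [[0,0.01,0,0,0,0,0],[0,0.015,0,0,0,0,0],[0,0.015,0,0,0,0,0]]

```text
time: 6.9
tool_pos: [0.6957, 0.0226, 0.4126]
ee_rot: [-3.14, 0.005, 0.071]
wrist_force: [-6.0, 4.4, 1.9]
width: 0.0259
```

>>> move_arm:
  increments:
    - [[0,0.01,0,0,0,0,0],[0,0.015,0,0,0,0,0],[0,0.015,0,0,0,0,0]]

```text
time: 7.15
tool_pos: [0.6965, 0.0227, 0.4126]
ee_rot: [-3.14, 0.008, 0.071]
wrist_force: [-8.9, 4.4, 2.3]
width: 0.0258
```

Pushing past the loading hole now makes the force climb (−6 N, then −9 N) while the sleeve stays put, so it looks locked. I'll back off, release, rise and check.

>>> move_arm:
  increments:
    - [[0,-0.025,0,0,0,0,0],[1,-0.025,0,0,0,0,0],[1,-0.025,0,0,0,0,0],[1,-0.025,0,0,0,0,0],[1,-0.025,0,0,0,0,0],[1,-0.025,0,0,0,0,0],[1,-0.025,0,0,0,0,0]]

```text
time: 7.73
tool_pos: [0.6958, 0.0211, 0.4126]
ee_rot: [3.141, 0.0, 0.069]
wrist_force: [0.1, 0.8, -0.2]
width: 0.0626
```

>>> move_arm:
  increments:
    - [[1,0,0,-0.2,0,0,0],[1,0,0,-0.5,0,0,0],[1,-0.2,0,-0.8,0,0,0],[1,-0.6,0,-0.8,0,0,0],[1,-1,0,-0.8,0,0,0]]

```text
time: 8.15
tool_pos: [0.5956, 0.0143, 0.4947]
ee_rot: [3.141, -0.005, 0.07]
wrist_force: [0.1, 0.3, -0.3]
width: 0.0931
```

>>> move_arm:
  increments:
    - [[1,-0.3,0.2,0,0,0,0],[1,-0.6,0.4,0,0,0,0],[1,-0.8,0.6,0,0,0,0],[1,-0.9,0.7,0,0,0,0],[1,-0.9,0.7,0,0,0,0]]

```text
time: 8.57
tool_pos: [0.5095, -0.0631, 0.4937]
ee_rot: [3.14, -0.002, 0.066]
wrist_force: [1.2, 0.1, 0.9]
width: 0.0942
```

```bash
python3 snap.py f wrist top
```

```text
8.67 [ 0.5113 -0.0616  0.4928] [-3.141e+00 -1.000e-03  6.900e-02] [ 0.4 -0.8  0.4] 0.094
```

View pics/f_wrist.png

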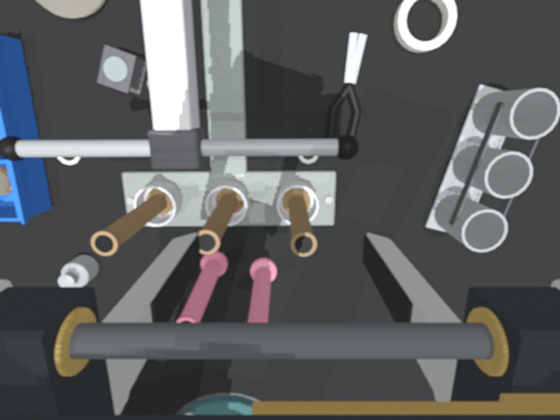

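View pics/f_top.png

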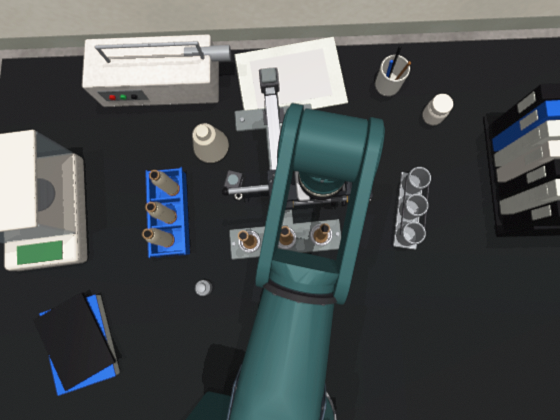

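```bash
python3 - <<'E'
from h import *
np.set_printoptions(precision=4,suppress=True)
a=load('f_wrist.npz');X=cloud(a);Z=X[...,2]
print(proj(a,[.5984-.0013,.0145+.018,.23]))
cv2.imwrite('pics/f_crop.png',cv2.resize(a['p'][0:160,90:220,::-1],None,fx=4,fy=3.7,interpolation=cv2.INTER_CUBIC))
m=(Z>.225)&(Z<.245)&(X[...,0]>.5)&(X[...,0]<.6)&(abs(X[...,1]-.01)>.03)&(abs(X[...,1])<.11);P=X[m];x=P[:,0]-.4587;y=P[:,1]-.0045
print('bar creel x',np.median(x*np.cos(.07)+y*np.sin(.07)),len(P))
for f in ['f_wrist','f_top']:
    a=load(f+'.npz');X=cloud(a);Z=X[...,2]
    m=(Z>.165)&(Z<.185)&(X[...,0]>.42)&(X[...,0]<.5)&(abs(X[...,1])<.14);nn,l,st,ce=cv2.connectedComponentsWithStats(m.astype(np.uint8))
    for i in range(1,nn):
        if st[i,4]>15:
            Q=X[l==i];Q=Q[Q[:,2]>np.percentile(Q[:,2],90)-.006];print(f,st[i,4],cv2.minEnclosingCircle(Q[:,:2].astype(np.float32)),np.median(Q[:,2]))
a=load('f_top.npz');X=cloud(a);Z=X[...,2]
m=(X[...,0]>.36)&(X[...,0]<.75)&(X[...,1]>-.45)&(X[...,1]<-.2)&(Z>.076)&(Z<.095);nn,l,st,ce=cv2.connectedComponentsWithStats(m.astype(np.uint8))
for i in range(1,nn):
    if st[i,4]>10:
        Q=X[l==i];print('caddy',st[i,4],cv2.minEnclosingCircle(Q[:,:2].astype(np.float32)))
E
```

```text
(np.float64(149.79962716366006), np.float64(85.71969158389075))
bar creel x 0.09834399626746983 3917
f_wrist 615 ((0.4540240466594696, 0.10049229860305786), 0.013325925916433334) 0.17614001522782458
f_wrist 482 ((0.46159467101097107, 0.003471279051154852), 0.012628421187400818) 0.17618830788516343
f_wrist 546 ((0.46530264616012573, -0.08850111067295074), 0.012904957868158817) 0.17621293698616156
f_top 91 ((0.4644990563392639, -0.08969881385564804), 0.012468348257243633) 0.17673707497953653
f_top 81 ((0.4609963893890381, 0.003325801808387041), 0.012195857241749763) 0.17640885696576497
f_top 93 ((0.45303383469581604, 0.09980660676956177), 0.012264241464436054) 0.17604630232192445
caddy 118 ((0.6011016368865967, -0.3451728820800781), 0.028694216161966324)
caddy 110 ((0.5298458933830261, -0.3320506513118744), 0.028010452166199684)
caddy 116 ((0.4588501453399658, -0.32028070092201233), 0.02846691384911537)
```

View pics/f_crop.png

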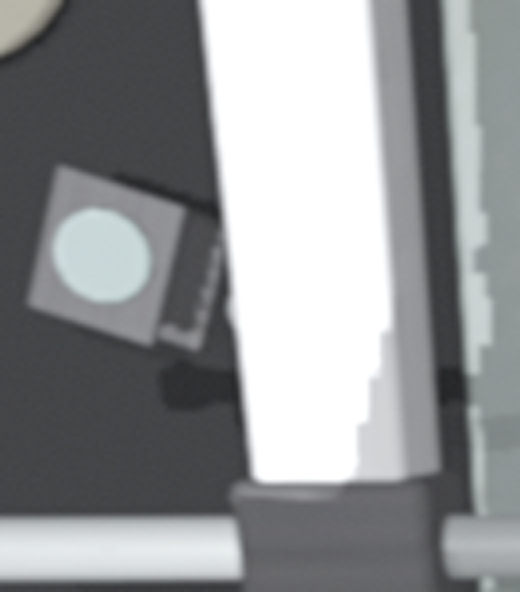

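```bash
python3 - <<'E'
from h import *
for f,k in [('a',0),('d',.095),('e',.095),('f',.095)]:
    a=load(f'{f}_top.npz');X=cloud(a)
    for nm,lo,hi in [('L',.035,.105),('R',-.105,-.06)]:
        m=(X[...,2]>.228)&(X[...,2]<.245)&(X[...,0]>.42)&(X[...,0]<.6);P=X[m];x=P[:,0]-.4587;y=P[:,1]-.0045
        cx=x*np.cos(.07)+y*np.sin(.07);cy=-x*np.sin(.07)+y*np.cos(.07)
        ok=(abs(cx-k)<.02)&(cy>lo)&(cy<hi)
        print(f,nm,ok.sum(),np.round([np.mean(cx[ok]),np.percentile(cx[ok],5),np.percentile(cx[ok],95)],4))
E
```

```text
a L 174 [ 0.0004 -0.0046  0.006 ]
a R 115 [ 0.0003 -0.0048  0.0057]
  return _methods._mean(a, axis=axis, dtype=dtype,
  ret = ret.dtype.type(ret / rcount)
Traceback (most recent call last):
IndexError: index -1 is out of bounds for axis 0 with size 0
```

>>> move_arm:
  increments:
    - [[1,0,-0.3,0,0,0,0],[1,0,-0.6,0,0,0,0],[1,0,-0.9,0,0,0,0]]

```text
time: 8.92
tool_pos: [0.5059, 0.0299, 0.4919]
ee_rot: [-3.141, 0.001, 0.069]
wrist_force: [0.7, -0.3, 0.3]
width: 0.0941
```

>>> move_arm:
  increments:
    - [[1,0.2,-0.3,0,0,0,0],[1,0.2,-0.6,0,0,0,0],[1,0.2,-0.8,0,0,0,0],[1,0.2,-0.8,0,0,0,0],[1,0.2,-0.8,0,0,0,0]]

```text
time: 9.33
tool_pos: [0.5199, 0.1114, 0.4918]
ee_rot: [3.141, 0.001, 0.073]
wrist_force: [-0.5, -0.4, 0.3]
width: 0.0937
```

```bash
python3 snap.py g wrist top
```

```text
9.43 [0.5198 0.1096 0.4921] [3.141e+00 1.000e-03 7.000e-02] [-0.7 -1.   0.3] 0.0937
```

View pics/g_wrist.png

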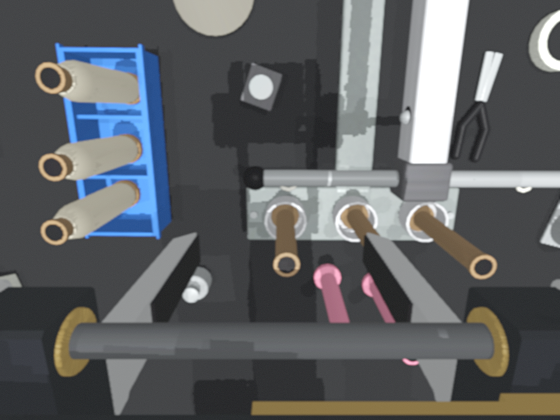

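The button stands clear of the sleeve at pixel (405,116), 45 mm behind the bar, so the boom is locked back. Next is the bare bobbin in cup0.

>>> move_arm:
  increments:
    - [[1,-0.09,0.24,0,0,0,0],[1,-0.18,0.48,0,0,0,0],[1,-0.27,0.73,0,0,0,0],[1,-0.35,0.97,0.1,0,0,0]]

```text
time: 9.77
tool_pos: [0.4906, 0.0083, 0.4847]
ee_rot: [3.14, -0.004, 0.068]
wrist_force: [-1.0, -1.0, 0.6]
width: 0.094
```

>>> move_arm:
  increments:
    - [[1,-0.09,0.24,0.1,0,0,0],[1,-0.18,0.48,0.3,0,0,0],[1,-0.27,0.73,0.45,0,0,0],[1,-0.34,0.97,0.62,0,0,0],[1,-0.34,0.97,0.62,0,0,0],[1,-0.34,0.97,0.62,0,0,0]]

```text
time: 10.27
tool_pos: [0.4633, -0.0906, 0.4197]
ee_rot: [-3.141, 0.002, 0.065]
wrist_force: [-0.1, 0.5, 0.8]
width: 0.094
```

```bash
cat > to.py <<'E'
import sys,numpy as np
from bench import robot
o=robot.get_obs();p=o['tool_pos'];y=o['ee_rot'][2]
x=[float(v) for v in sys.argv[1:4]]
d=np.array(x)-p;c,s=np.cos(y),np.sin(y)
print('at',np.round(p,4),np.round(o['ee_rot'],3),'w',round(o['width'],4),'F',np.round(o['wrist_force'],1),'-> tool cmd (x0.1m)',np.round(np.array([d[0]*c+d[1]*s,d[0]*s-d[1]*c,-d[2]])*10,3))
E
python3 to.py .4649 -.0891 .32
```

```text
at [ 0.4633 -0.0906  0.4197] [-3.141e+00  2.000e-03  6.500e-02] w 0.094 F [-0.1  0.5  0.8] -> tool cmd (x0.1m) [ 0.017 -0.014  0.997]
```

>>> move_arm:
  increments:
    - [[1,0.01,-0.01,0.3,0,0,0],[1,0.02,-0.01,0.6,0,0,0],[0.6,0.02,-0.01,0.9,0,0,0],[0.4,0.02,-0.01,1.0,0,0,0],[0,0.02,-0.01,1.0,0,0,0],[0,0.02,-0.01,1.0,0,0,0],[0,0.02,-0.01,1.0,0,0,0],[0,0.02,-0.01,1.0,0,0,0]]

```text
time: 10.93
tool_pos: [0.4665, -0.0878, 0.3233]
ee_rot: [3.14, -0.005, 0.07]
wrist_force: [-0.4, 0.3, 0.3]
width: 0.0572
```

>>> move_arm:
  increments:
    - [[0,0,0,0,0,0,0],[0,0,0,0,0,0,0],[0,0,0,0,0,0,0],[0,0,0,0,0,0,0],[0,0,0,0,0,0,0],[0,0,0,0,0,0,0],[0,0,0,0,0,0,0],[0,0,0,0,0,0,0]]

```text
time: 11.6
tool_pos: [0.4657, -0.0878, 0.3208]
ee_rot: [3.141, -0.0, 0.07]
wrist_force: [0.4, 0.3, 1.3]
width: 0.0218
```

>>> move_arm:
  increments:
    - [[0,0,0,-0.1,0,0,0],[0,0,0,-0.3,0,0,0],[0,0,0,-0.55,0,0,0],[0,0,0,-0.8,0,0,0],[0,0,0,-1,0,0,0],[0,0,0,-1,0,0,0]]

```text
time: 12.1
tool_pos: [0.4661, -0.0879, 0.4264]
ee_rot: [3.138, -0.009, 0.07]
wrist_force: [0.3, -0.9, 0.4]
width: 0.0216
```

```bash
python3 to.py .4649 -.345 .45;python3 snap.py i scene wrist
```

```text
at [ 0.4661 -0.0879  0.4264] [ 3.138 -0.009  0.07 ] w 0.0216 F [ 0.3 -0.9  0.4] -> tool cmd (x0.1m) [-0.191  2.564 -0.236]
12.2 [ 0.4657 -0.0878  0.4213] [ 3.141e+00 -2.000e-03  7.000e-02] [-0.2  0.2 -0.7] 0.022
```

View pics/i_scene.png

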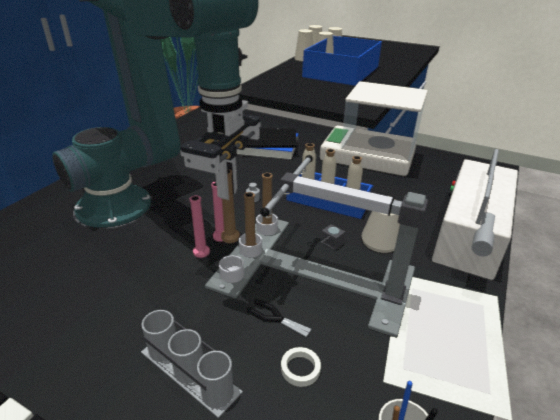

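View pics/i_wrist.png

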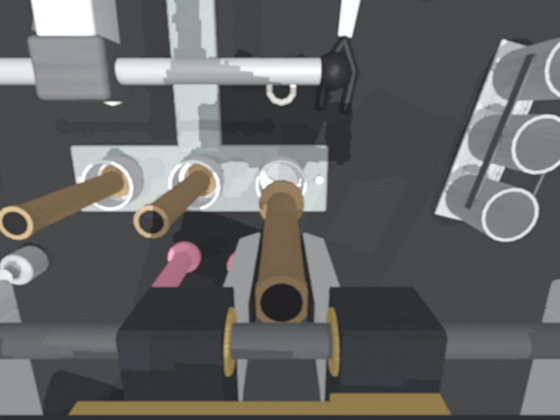

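The cup0 bobbin is held upright and clear of the cup, seen in the wrist view at (282,240). I'll carry it towards the far caddy cup.

>>> move_arm:
  increments:
    - [[0,0.09,0.22,-0.1,0,0,0],[0,0.19,0.44,-0.14,0,0,0],[0,0.29,0.66,-0.14,0,0,0],[0,0.39,0.89,-0.14,0,0,0]]

```text
time: 12.53
tool_pos: [0.511, -0.1745, 0.4326]
ee_rot: [-3.14, 0.003, 0.07]
wrist_force: [0.0, 1.3, -0.3]
width: 0.0214
```

>>> move_arm:
  increments:
    - [[0,0.09,0.22,0,0,0,0],[0,0.19,0.44,0,0,0,0],[0,0.29,0.66,0,0,0,0],[0,0.39,0.89,0,0,0,0]]

```text
time: 12.87
tool_pos: [0.5562, -0.2609, 0.4317]
ee_rot: [-3.139, 0.004, 0.07]
wrist_force: [-0.1, 0.2, -0.3]
width: 0.0219
```

```bash
cat > cad.py <<'E'
import sys
from h import *
np.set_printoptions(precision=4,suppress=True)
for f in sys.argv[1:]:
    a=load(f+'.npz');X=cloud(a);Z=X[...,2]
    m=(X[...,0]>.36)&(X[...,0]<.75)&(X[...,1]>-.45)&(X[...,1]<-.2)&(Z>.076)&(Z<.095);nn,l,st,ce=cv2.connectedComponentsWithStats(m.astype(np.uint8),connectivity=8)
    for i in range(1,nn):
        if st[i,4]>25:
            Q=X[l==i];c,r=cv2.minEnclosingCircle(Q[:,:2].astype(np.float32));print(f,'caddy',st[i,4],np.round(c,4),round(r,4))
E
python3 snap.py j top wrist; python3 cad.py j_top j_wrist; python3 to.py .601 -.345 .435
```

```text
12.97 [ 0.5567 -0.2628  0.4301] [-3.139  0.005  0.067] [ 0.3  0.4 -0.1] 0.0215
j_top caddy 86 [ 0.5301 -0.3321] 0.0278
j_wrist caddy 727 [ 0.6016 -0.3446] 0.028
j_wrist caddy 688 [ 0.5309 -0.3319] 0.0281
j_wrist caddy 170 [ 0.4688 -0.3317] 0.0217
at [ 0.5567 -0.2628  0.4301] [-3.139  0.005  0.067] w 0.0215 F [ 0.3  0.4 -0.1] -> tool cmd (x0.1m) [ 0.388  0.85  -0.049]
```

View pics/j_wrist.png

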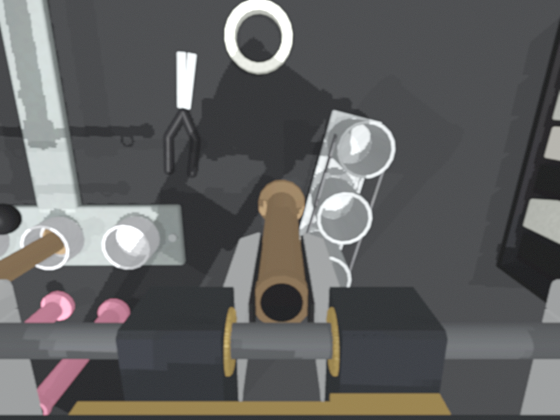

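The caddy rims are where they were (wrist and top agree), and the far cup is at (365,150). I'll move over it and lower.

>>> move_arm:
  increments:
    - [[0,0.1,0.22,-0.05,0,0,0],[0,0.2,0.44,-0.05,0,0,0],[0,0.3,0.66,-0.05,0,0,0],[0,0.39,0.85,-0.05,0,0,0],[0,0.39,0.85,-0.05,0,0,0],[0,0.39,0.85,-0.05,0,0,0]]

```text
time: 13.47
tool_pos: [0.6009, -0.3423, 0.4366]
ee_rot: [-3.138, 0.004, 0.069]
wrist_force: [-0.6, 0.2, -0.7]
width: 0.0216
```

>>> move_arm:
  increments:
    - [[0,0,0,0.15,0,0,0],[0,0,0,0.3,0,0,0],[0,0,0,0.3,0,0,0]]

```text
time: 13.72
tool_pos: [0.6002, -0.3404, 0.4055]
ee_rot: [-3.136, 0.006, 0.071]
wrist_force: [0.6, 0.4, -1.5]
width: 0.0216
```

```bash
python3 to.py .601 -.345 .315; python3 snap.py k wrist; python3 - <<'E'
E
```

```text
at [ 0.6002 -0.3404  0.4055] [-3.136  0.006  0.071] w 0.0216 F [ 0.6  0.4 -1.5] -> tool cmd (x0.1m) [0.005 0.046 0.905]
13.77 [ 0.6003 -0.3405  0.4071] [-3.138  0.004  0.071] [-0.3  0.  -0.7] 0.0216
```

View pics/k_wrist.png

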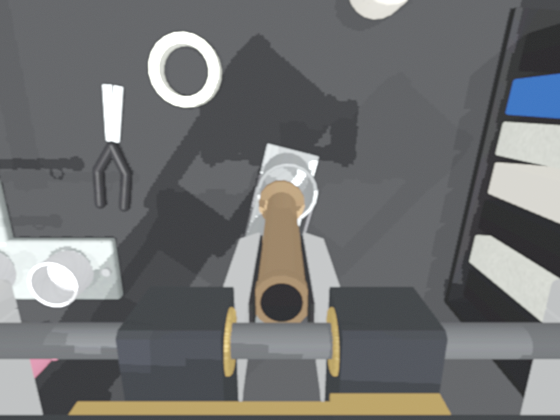

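The foot at (282,200) is about 4 mm off the rim centre at (287,193), so I correct that while lowering.

>>> move_arm:
  increments:
    - [[0,0.01,0.04,0.03,0,0,0],[0,0.01,0.04,0.15,0,0,0],[0,0.01,0.04,0.35,0,0,0],[0,0.01,0.04,0.6,0,0,0],[0,0.01,0.04,0.8,0,0,0],[0,0.01,0.04,0.91,0,0,0],[0,0.01,0.04,0.91,0,0,0],[0,0.01,0.04,0.91,0,0,0]]

```text
time: 14.43
tool_pos: [0.602, -0.3459, 0.3185]
ee_rot: [-3.141, 0.0, 0.07]
wrist_force: [0.1, -0.5, 0.4]
width: 0.0219
```

>>> move_arm:
  increments:
    - [[0,0,0,0.03,0,0,0],[0,0,0,0.04,0,0,0],[0.5,0,0,0.04,0,0,0],[0.7,0,0,0.04,0,0,0],[0.7,0,0,0.04,0,0,0],[0.7,0,0,0.04,0,0,0],[0.7,0,0,0,0,0,0],[0.7,0,0,-0.3,0,0,0]]

```text
time: 15.1
tool_pos: [0.6012, -0.3454, 0.3418]
ee_rot: [-3.133, 0.01, 0.07]
wrist_force: [-0.8, 0.1, -1.0]
width: 0.0588
```

>>> move_arm:
  increments:
    - [[0.7,0,0,-0.3,0,0,0],[0.7,0,0,-0.6,0,0,0],[0.7,-0.2,-0.2,-0.8,0,0,0],[0.7,-0.4,-0.45,-0.85,0,0,0],[0.7,-0.6,-0.8,-0.85,0,0,0]]

```text
time: 15.52
tool_pos: [0.5359, -0.2711, 0.4366]
ee_rot: [3.138, -0.004, 0.067]
wrist_force: [0.3, 0.5, 0.5]
width: 0.0658
```

>>> move_arm:
  increments:
    - [[0.7,-0.13,-0.25,0,0,0,0],[0.7,-0.26,-0.5,0,0,0,0],[0.7,-0.4,-0.75,0,0,0,0],[0.7,-0.5,-0.95,0,0,0,0],[0.7,-0.5,-0.95,0,0,0,0]]

```text
time: 15.93
tool_pos: [0.4783, -0.1761, 0.4354]
ee_rot: [-3.141, -0.002, 0.073]
wrist_force: [0.8, 0.4, 0.2]
width: 0.0657
```

```bash
python3 to.py .461 .0034 .42;  python3 snap.py l scene wrist
```

```text
at [ 0.4783 -0.1761  0.4354] [-3.141e+00 -2.000e-03  7.300e-02] w 0.0657 F [0.8 0.4 0.2] -> tool cmd (x0.1m) [-0.043 -1.803  0.154]
16.03 [ 0.4798 -0.1785  0.4347] [ 3.14e+00 -2.00e-03  7.10e-02] [-0.2 -0.7  0.3] 0.0656
```

View pics/l_scene.png

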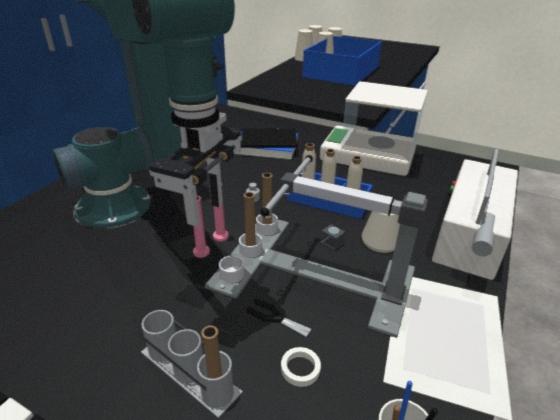

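View pics/l_wrist.png

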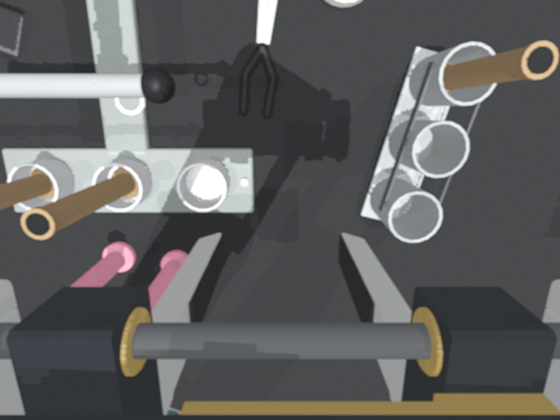

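The first bare bobbin stands in the far caddy cup, at about (212,365) in the scene picture. Next is cup1.

>>> move_arm:
  increments:
    - [[0.7,-0.01,-0.22,0,0,0,0],[0.7,-0.01,-0.45,0,0,0,0],[0.7,-0.02,-0.7,0,0,0,0],[0.7,-0.03,-0.91,0,0,0,0]]

```text
time: 16.37
tool_pos: [0.4714, -0.0884, 0.4335]
ee_rot: [3.142, 0.0, 0.068]
wrist_force: [0.0, 0.7, -0.2]
width: 0.0655
```

>>> move_arm:
  increments:
    - [[0.7,-0.01,-0.22,0.1,0,0,0],[0.7,-0.01,-0.45,0.15,0,0,0],[0.7,-0.02,-0.7,0.15,0,0,0],[0.7,-0.03,-0.91,0.15,0,0,0],[0.7,-0.03,-0.91,0.15,0,0,0],[0.7,-0.03,-0.91,0.15,0,0,0],[0.7,-0.03,-0.91,0.15,0,0,0]]

```text
time: 16.95
tool_pos: [0.4621, 0.0013, 0.4186]
ee_rot: [3.141, 0.0, 0.069]
wrist_force: [0.2, 1.2, 0.2]
width: 0.0659
```

```bash
python3 to.py .461 .0034 .32; 
```

```text
at [0.4621 0.0013 0.4186] [3.141 0.    0.069] w 0.0659 F [0.2 1.2 0.2] -> tool cmd (x0.1m) [-0.01  -0.022  0.986]
```

>>> move_arm:
  increments:
    - [[0.7,-0.01,-0.02,0.3,0,0,0],[0.7,-0.01,-0.02,0.6,0,0,0],[0.5,-0.01,-0.02,0.9,0,0,0],[0.3,-0.01,-0.02,0.99,0,0,0],[0,-0.01,-0.02,0.99,0,0,0],[0,-0.01,-0.02,0.99,0,0,0],[0,-0.01,-0.02,0.99,0,0,0],[0,-0.01,-0.02,0.99,0,0,0]]

```text
time: 17.62
tool_pos: [0.4611, 0.0037, 0.3221]
ee_rot: [3.141, -0.004, 0.069]
wrist_force: [-0.1, -0.2, 0.5]
width: 0.0294
```

>>> move_arm:
  increments:
    - [[0,0,0,0,0,0,0],[0,0,0,0,0,0,0],[0,0,0,0,0,0,0],[0,0,0,0,0,0,0],[0,0,0,0,0,0,0]]

```text
time: 18.03
tool_pos: [0.4607, 0.004, 0.3215]
ee_rot: [3.141, -0.004, 0.07]
wrist_force: [1.0, -0.8, 6.0]
width: 0.0217
```

>>> move_arm:
  increments:
    - [[0,0,0,-0.1,0,0,0],[0,0,0,-0.3,0,0,0],[0,0,0,-0.55,0,0,0],[0,0,0,-0.8,0,0,0],[0,0,0.1,-1,0,0,0],[0,0,0.3,-1,0,0,0]]

```text
time: 18.53
tool_pos: [0.4626, -0.0249, 0.4252]
ee_rot: [3.141, -0.009, 0.073]
wrist_force: [0.2, 0.1, -0.1]
width: 0.0217
```

>>> move_arm:
  increments:
    - [[0,0,0.22,-0.1,0,0,0],[0,0,0.44,-0.14,0,0,0],[0,0,0.7,-0.14,0,0,0],[0,0.1,0.95,-0.14,0,0,0]]

```text
time: 18.87
tool_pos: [0.4781, -0.1207, 0.4348]
ee_rot: [3.141, -0.0, 0.07]
wrist_force: [1.3, 0.1, -0.8]
width: 0.0217
```

>>> move_arm:
  increments:
    - [[0,0.03,0.22,0,0,0,0],[0,0.07,0.44,0,0,0,0],[0,0.1,0.7,0,0,0,0],[0,0.15,0.95,0,0,0,0]]

```text
time: 19.2
tool_pos: [0.5004, -0.2147, 0.4337]
ee_rot: [-3.141, 0.001, 0.07]
wrist_force: [0.1, 0.0, 0.2]
width: 0.0218
```

```bash
python3 snap.py m top wrist;  python3 to.py .53 -.332 .435; python3 cad.py m_top m_wrist
```

```text
19.3 [ 0.5008 -0.2164  0.4327] [-3.142e+00  2.000e-03  6.600e-02] [ 0.3  0.7 -1.1] 0.0213
at [ 0.5008 -0.2164  0.4327] [-3.142e+00  2.000e-03  6.600e-02] w 0.0213 F [ 0.3  0.7 -1.1] -> tool cmd (x0.1m) [ 0.215  1.172 -0.023]
m_top caddy 117 [ 0.4593 -0.3198] 0.0285
m_wrist caddy 726 [ 0.6016 -0.3443] 0.0282
m_wrist caddy 206 [ 0.6022 -0.3446] 0.0115
m_wrist caddy 770 [ 0.5308 -0.3318] 0.0282
m_wrist caddy 716 [ 0.4604 -0.3192] 0.0283
```

View pics/m_wrist.png

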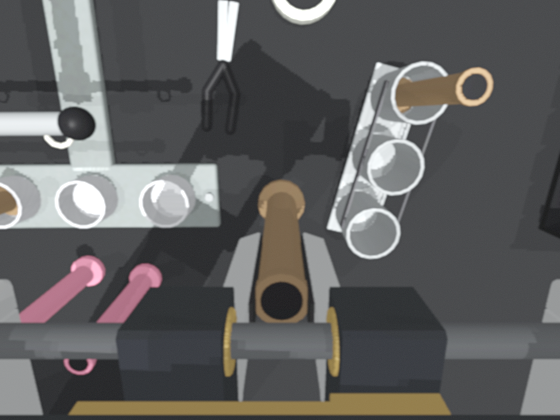

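The caddy is unmoved, so I'll move over its middle cup.

>>> move_arm:
  increments:
    - [[0,0.04,0.22,0,0,0,0],[0,0.08,0.44,0,0,0,0],[0,0.12,0.66,0,0,0,0],[0,0.15,0.85,0,0,0,0]]

```text
time: 19.63
tool_pos: [0.5216, -0.2976, 0.4336]
ee_rot: [-3.141, 0.001, 0.07]
wrist_force: [-0.4, -0.9, -0.4]
width: 0.0219
```

>>> move_arm:
  increments:
    - [[0,0.03,0.17,0,0,0,0],[0,0.06,0.33,0,0,0,0],[0,0.06,0.33,0.1,0,0,0],[0,0.06,0.33,0.25,0,0,0],[0,0.06,0.33,0.25,0,0,0],[0,0.06,0.33,0.25,0,0,0]]

```text
time: 20.13
tool_pos: [0.5295, -0.3287, 0.407]
ee_rot: [-3.139, 0.003, 0.071]
wrist_force: [-0.1, 0.1, -0.9]
width: 0.0216
```

```bash
python3 to.py .5305 -.332 .313; python3 snap.py n wrist
```

```text
at [ 0.5295 -0.3287  0.407 ] [-3.139e+00  3.000e-03  7.100e-02] w 0.0216 F [-0.1  0.1 -0.9] -> tool cmd (x0.1m) [0.007 0.033 0.94 ]
20.18 [ 0.5297 -0.3288  0.4084] [-3.14e+00  1.00e-03  7.10e-02] [-0.2 -0.2  0.6] 0.0214
```

View pics/n_wrist.png

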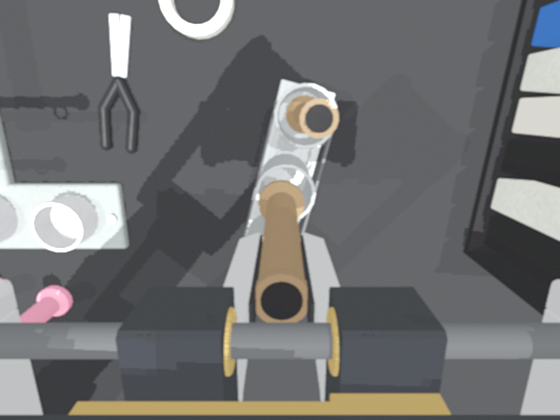

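>>> move_arm:
  increments:
    - [[0,0.01,0.03,0.03,0,0,0],[0,0.01,0.03,0.15,0,0,0],[0,0.01,0.03,0.35,0,0,0],[0,0.01,0.03,0.6,0,0,0],[0,0.01,0.03,0.8,0,0,0],[0,0.01,0.03,0.94,0,0,0],[0,0.01,0.03,0.97,0,0,0],[0,0.01,0.03,0.97,0,0,0]]

```text
time: 20.85
tool_pos: [0.5307, -0.3324, 0.3115]
ee_rot: [-3.141, 0.0, 0.07]
wrist_force: [-0.1, -0.2, -0.7]
width: 0.0217
```

>>> move_arm:
  increments:
    - [[0.5,0,0,0,0,0,0],[0.7,0,0,0,0,0,0],[0.7,0,0,0,0,0,0],[0.7,0,0,0,0,0,0],[0.7,0,0,0,0,0,0],[0.7,0,0,-0.3,0,0,0]]

```text
time: 21.35
tool_pos: [0.5299, -0.3321, 0.3344]
ee_rot: [-3.132, 0.011, 0.07]
wrist_force: [0.1, 0.5, -1.1]
width: 0.0581
```

>>> move_arm:
  increments:
    - [[0.7,0,0,-0.3,0,0,0],[0.7,0,0,-0.6,0,0,0],[0.7,-0.1,-0.2,-0.8,0,0,0],[0.7,-0.3,-0.45,-0.85,0,0,0],[0.7,-0.5,-0.8,-0.85,0,0,0]]

```text
time: 21.77
tool_pos: [0.4752, -0.2571, 0.4292]
ee_rot: [3.138, -0.004, 0.068]
wrist_force: [0.2, 0.8, -0.3]
width: 0.0659
```

>>> move_arm:
  increments:
    - [[0.7,0,-0.25,0,0,0,0],[0.7,0,-0.5,0,0,0,0],[0.7,0,-0.75,0,0,0,0],[0.7,0,-0.95,0,0,0,0]]

```text
time: 22.1
tool_pos: [0.4683, -0.1601, 0.4271]
ee_rot: [3.141, -0.001, 0.07]
wrist_force: [0.3, 0.1, 0.9]
width: 0.0658
```

>>> move_arm:
  increments:
    - [[0.7,0,-0.25,0,0,0,0],[0.7,0,-0.5,0,0,0,0],[0.7,0,-0.75,0,0,0,0],[0.7,0,-0.95,0,0,0,0]]

```text
time: 22.43
tool_pos: [0.4618, -0.0654, 0.427]
ee_rot: [-3.142, -0.001, 0.07]
wrist_force: [0.2, 0.2, 0.3]
width: 0.066
```

>>> move_arm:
  increments:
    - [[0.7,0,-0.25,0,0,0,0],[0.7,0,-0.5,0,0,0,0],[0.7,0,-0.75,0,0,0,0],[0.7,0,-0.95,0,0,0,0],[0.7,0,-0.95,0,0,0,0]]

```text
time: 22.85
tool_pos: [0.4551, 0.0304, 0.427]
ee_rot: [-3.14, -0.001, 0.074]
wrist_force: [0.3, -0.3, -0.2]
width: 0.0659
```

```bash
python3 snap.py o wrist top; python3 cad.py o_top;  python3 to.py .4537 .1001 .42
```

```text
22.95 [0.4555 0.0281 0.4268] [ 3.141e+00 -1.000e-03  7.100e-02] [-0.4 -0.3  0.6] 0.0658
o_top caddy 97 [ 0.6003 -0.3452] 0.0283
o_top caddy 30 [ 0.5994 -0.3457] 0.0113
o_top caddy 91 [ 0.53   -0.3318] 0.0279
o_top caddy 118 [ 0.4588 -0.3203] 0.0286
at [0.4555 0.0281 0.4268] [ 3.141e+00 -1.000e-03  7.100e-02] w 0.0658 F [-0.4 -0.3  0.6] -> tool cmd (x0.1m) [ 0.033 -0.719  0.068]
```

View pics/o_top.png

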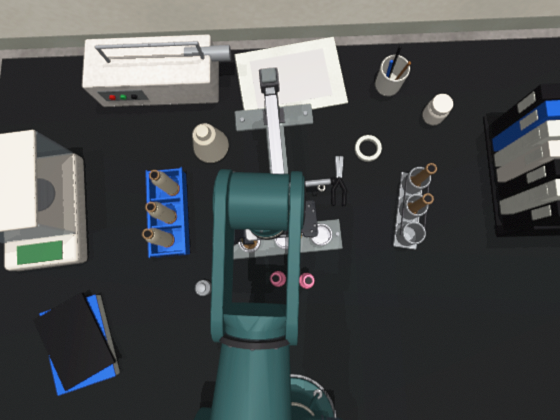

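The top view shows bare bobbins standing in the far and middle caddy cups. Next is cup2.

>>> move_arm:
  increments:
    - [[0.7,0.01,-0.25,0,0,0,0],[0.7,0.02,-0.5,0,0,0,0],[0.7,0.03,-0.72,0.06,0,0,0],[0.7,0.03,-0.72,0.06,0,0,0],[0.7,0.03,-0.72,0.06,0,0,0],[0.7,0.03,-0.72,0.06,0,0,0]]

```text
time: 23.45
tool_pos: [0.4539, 0.0987, 0.4207]
ee_rot: [3.14, 0.0, 0.068]
wrist_force: [-0.5, -0.6, -0.4]
width: 0.0657
```

```bash
python3 to.py .4537 .1001 .32
```

```text
at [0.4539 0.0987 0.4207] [3.14  0.    0.068] w 0.0657 F [-0.5 -0.6 -0.4] -> tool cmd (x0.1m) [-1.000e-03 -1.400e-02  1.007e+00]
```

>>> move_arm:
  increments:
    - [[0.7,0,-0.01,0.3,0,0,0],[0.7,0,-0.01,0.6,0,0,0],[0.5,0,-0.01,0.9,0,0,0],[0.3,0,-0.01,1,0,0,0],[0,0,-0.01,1,0,0,0],[0,0,-0.01,1,0,0,0],[0,0,-0.01,1,0,0,0],[0,0,-0.01,1,0,0,0]]

```text
time: 24.12
tool_pos: [0.4543, 0.1006, 0.3231]
ee_rot: [3.142, -0.005, 0.069]
wrist_force: [0.7, -0.1, 0.2]
width: 0.0293
```

>>> move_arm:
  increments:
    - [[0,0,0,0,0,0,0],[0,0,0,0,0,0,0],[0,0,0,0,0,0,0],[0,0,0,0,0,0,0],[0,0,0,0,0,0,0]]

```text
time: 24.53
tool_pos: [0.454, 0.1009, 0.3225]
ee_rot: [3.141, -0.004, 0.07]
wrist_force: [0.2, 0.1, 5.7]
width: 0.0216
```

>>> move_arm:
  increments:
    - [[0,0,0,-0.1,0,0,0],[0,0,0,-0.3,0,0,0],[0,0,0,-0.55,0,0,0],[0,0,0,-0.8,0,0,0],[0,0,0.1,-1,0,0,0],[0,0,0.3,-1,0,0,0]]

```text
time: 25.03
tool_pos: [0.4558, 0.0719, 0.4261]
ee_rot: [-3.141, -0.009, 0.073]
wrist_force: [-0.4, -0.0, -0.8]
width: 0.0218
```

>>> move_arm:
  increments:
    - [[0,0,0.22,-0.1,0,0,0],[0,0,0.44,-0.14,0,0,0],[0,0,0.7,-0.14,0,0,0],[0,-0.05,0.95,-0.14,0,0,0]]

```text
time: 25.37
tool_pos: [0.4574, -0.0251, 0.4352]
ee_rot: [3.141, -0.001, 0.071]
wrist_force: [0.8, -0.1, -0.2]
width: 0.0219
```

>>> move_arm:
  increments:
    - [[0,0,0.22,0,0,0,0],[0,-0.02,0.44,0,0,0,0],[0,-0.03,0.7,0,0,0,0],[0,-0.05,0.95,0,0,0,0]]

```text
time: 25.7
tool_pos: [0.4586, -0.1203, 0.4348]
ee_rot: [-3.141, 0.001, 0.07]
wrist_force: [0.1, -0.2, -0.7]
width: 0.0218
```

>>> move_arm:
  increments:
    - [[0,0,0.22,0,0,0,0],[0,-0.02,0.44,0,0,0,0],[0,-0.03,0.7,0,0,0,0],[0,-0.05,0.95,0,0,0,0]]

```text
time: 26.03
tool_pos: [0.4603, -0.2154, 0.4347]
ee_rot: [-3.141, 0.0, 0.07]
wrist_force: [0.6, 0.2, -0.5]
width: 0.0214
```

```bash
python3 snap.py q top wrist;  python3 to.py .46 -.3195 .435; python3 cad.py q_top q_wrist
```

```text
26.13 [ 0.4602 -0.2171  0.434 ] [3.141e+00 2.000e-03 6.500e-02] [ 0.4  0.7 -0.1] 0.0217
at [ 0.4602 -0.2171  0.434 ] [3.141e+00 2.000e-03 6.500e-02] w 0.0217 F [ 0.4  0.7 -0.1] -> tool cmd (x0.1m) [-0.069  1.022 -0.01 ]
q_top caddy 70 [ 0.4569 -0.3197] 0.0282
q_wrist caddy 827 [ 0.6014 -0.3442] 0.0283
q_wrist caddy 239 [ 0.6012 -0.3449] 0.0116
q_wrist caddy 636 [ 0.5307 -0.3317] 0.0281
q_wrist caddy 157 [ 0.5302 -0.3305] 0.0114
q_wrist caddy 718 [ 0.4601 -0.319 ] 0.0281
```

View pics/q_wrist.png

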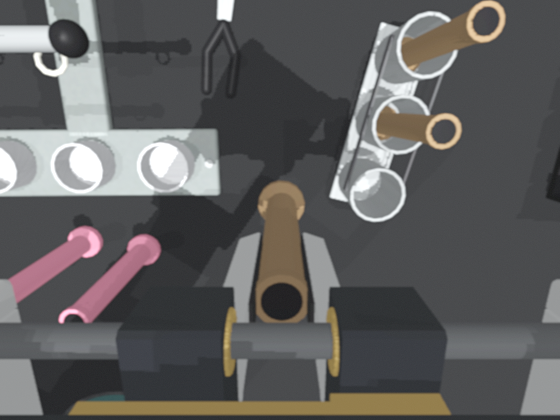

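>>> move_arm:
  increments:
    - [[0,-0.01,0.22,0,0,0,0],[0,-0.02,0.44,0,0,0,0],[0,-0.04,0.7,0,0,0,0],[0,-0.06,0.95,0,0,0,0]]

```text
time: 26.47
tool_pos: [0.4613, -0.3095, 0.4349]
ee_rot: [-3.141, 0.0, 0.071]
wrist_force: [0.1, 0.1, -0.4]
width: 0.0215
```

>>> move_arm:
  increments:
    - [[0,-0.01,0.09,0,0,0,0],[0,-0.01,0.09,0.1,0,0,0],[0,-0.01,0.09,0.26,0,0,0],[0,-0.01,0.09,0.26,0,0,0],[0,-0.01,0.09,0.26,0,0,0]]

```text
time: 26.88
tool_pos: [0.4608, -0.3171, 0.4073]
ee_rot: [-3.139, 0.002, 0.071]
wrist_force: [-0.2, 0.1, -0.2]
width: 0.0215
```

```bash
python3 to.py .460 -.3195 .313; python3 snap.py r wrist
```

```text
at [ 0.4608 -0.3171  0.4073] [-3.139e+00  2.000e-03  7.100e-02] w 0.0215 F [-0.2  0.1 -0.2] -> tool cmd (x0.1m) [-0.01   0.024  0.943]
26.93 [ 0.4609 -0.3173  0.4085] [-3.14e+00  1.00e-03  7.10e-02] [-0.9  0.2 -0.6] 0.0216
```

View pics/r_wrist.png

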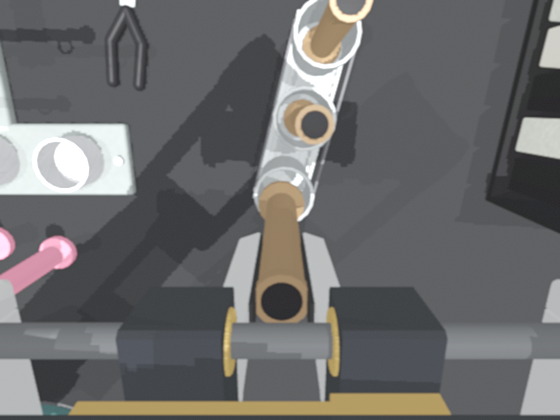

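>>> move_arm:
  increments:
    - [[0,-0.01,0.02,0.03,0,0,0],[0,-0.01,0.02,0.15,0,0,0],[0,-0.01,0.02,0.35,0,0,0],[0,-0.01,0.02,0.6,0,0,0],[0,-0.01,0.02,0.8,0,0,0],[0,-0.01,0.02,0.94,0,0,0],[0,-0.01,0.02,0.97,0,0,0],[0,-0.01,0.02,0.97,0,0,0]]

```text
time: 27.6
tool_pos: [0.4597, -0.3202, 0.312]
ee_rot: [-3.141, -0.0, 0.07]
wrist_force: [-0.3, 0.5, 2.6]
width: 0.0219
```

>>> move_arm:
  increments:
    - [[0.5,0,0,0,0,0,0],[0.7,0,0,0,0,0,0],[0.7,0,0,0,0,0,0],[0.7,0,0,0,0,0,0],[0.7,0,0,0,0,0,0],[0.7,0,0,-0.3,0,0,0]]

```text
time: 28.1
tool_pos: [0.4588, -0.3198, 0.3348]
ee_rot: [-3.132, 0.01, 0.07]
wrist_force: [0.1, -0.3, -0.6]
width: 0.0583
```

>>> move_arm:
  increments:
    - [[0.7,0,0,-0.3,0,0,0],[0.7,0,0,-0.6,0,0,0],[0.7,0,-0.2,-0.8,0,0,0],[0.7,0,-0.5,-0.9,0,0,0],[0.7,0,-0.9,-0.9,0,0,0]]

```text
time: 28.52
tool_pos: [0.4537, -0.2317, 0.435]
ee_rot: [3.137, -0.005, 0.066]
wrist_force: [1.3, 0.7, 0.3]
width: 0.0657
```

>>> move_arm:
  increments:
    - [[1,0.02,-0.3,0,0,0,0],[1,0.05,-0.65,0,0,0,0],[1,0.07,-1,0,0,0,0]]

```text
time: 28.77
tool_pos: [0.4533, -0.1294, 0.4318]
ee_rot: [3.141, -0.001, 0.069]
wrist_force: [0.9, -0.4, -0.1]
width: 0.0825
```

>>> move_arm:
  increments:
    - [[1,0.02,-0.3,0,0,0,0],[1,0.05,-0.65,0,0,0,0],[1,0.07,-1,0,0,0,0]]

```text
time: 29.02
tool_pos: [0.4533, -0.029, 0.4317]
ee_rot: [3.141, -0.001, 0.069]
wrist_force: [-0.8, 0.4, -0.1]
width: 0.0943
```

>>> move_arm:
  increments:
    - [[1,0.02,-0.3,0,0,0,0],[1,0.05,-0.65,0,0,0,0],[1,0.07,-1,0,0,0,0]]

```text
time: 29.27
tool_pos: [0.4534, 0.0713, 0.4318]
ee_rot: [3.141, -0.001, 0.069]
wrist_force: [-0.2, 0.7, -0.5]
width: 0.0935
```

>>> move_arm:
  increments:
    - [[1,0.02,-0.3,0,0,0,0],[1,0.05,-0.65,0,0,0,0],[1,0.07,-1,0,0,0,0]]

```text
time: 29.52
tool_pos: [0.4534, 0.1716, 0.4318]
ee_rot: [3.142, -0.001, 0.069]
wrist_force: [0.5, 0.7, 0.1]
width: 0.0939
```

>>> move_arm:
  increments:
    - [[1,0.02,-0.3,0,0,0,0],[1,0.05,-0.65,0,0,0,0],[1,0.07,-0.9,0,0,0,0],[1,0.07,-0.9,0,0,0,0],[1,0.07,-0.9,0,0,0,0]]

```text
time: 29.93
tool_pos: [0.4543, 0.2613, 0.4312]
ee_rot: [3.141, 0.001, 0.072]
wrist_force: [0.5, 0.2, -0.4]
width: 0.0942
```

```bash
python3 snap.py s wrist top scene; python3 cad.py s_top;  python3 to.py .4649 .3269 .42;python3 - <<'E'
from h import *
for f in ['s_wrist','s_top']:
    a=load(f+'.npz');X=cloud(a);Z=X[...,2]
    m=(Z>.152)&(Z<.175)&(X[...,0]>.42)&(X[...,0]<.66)&(X[...,1]>.27)&(X[...,1]<.38);nn,l,st,ce=cv2.connectedComponentsWithStats(m.astype(np.uint8))
    for i in range(1,nn):
        if st[i,4]>15:
            Q=X[l==i];Q=Q[Q[:,2]>np.percentile(Q[:,2],90)-.005];print(f,st[i,4],cv2.minEnclosingCircle(Q[:,:2].astype(np.float32)),np.median(Q[:,2]))
E
```

```text
30.08 [0.4546 0.2594 0.4317] [ 3.141 -0.     0.068] [-0.  -0.3 -0.2] 0.0941
s_top caddy 95 [ 0.6008 -0.3451] 0.0284
s_top caddy 27 [ 0.5993 -0.3456] 0.0111
s_top caddy 97 [ 0.5297 -0.3314] 0.0282
s_top caddy 94 [ 0.4593 -0.32  ] 0.0283
at [0.4546 0.2594 0.4317] [ 3.141 -0.     0.068] w 0.0941 F [-0.  -0.3 -0.2] -> tool cmd (x0.1m) [ 0.149 -0.667  0.117]
s_wrist 81 ((0.5983925461769104, 0.31659427285194397), 0.0067153568379580975) 0.1624082440698313
s_wrist 1033 ((0.5302591323852539, 0.32375651597976685), 0.012636156752705574) 0.1642983878953149
s_wrist 880 ((0.4655537009239197, 0.3291391134262085), 0.012735686264932156) 0.1642576472067608
s_top 92 ((0.6080819964408875, 0.31539154052734375), 0.012812811881303787) 0.16441269702218633
s_top 46 ((0.5303410291671753, 0.32135921716690063), 0.012903849594295025) 0.16358652451948627
```

View pics/s_wrist.png

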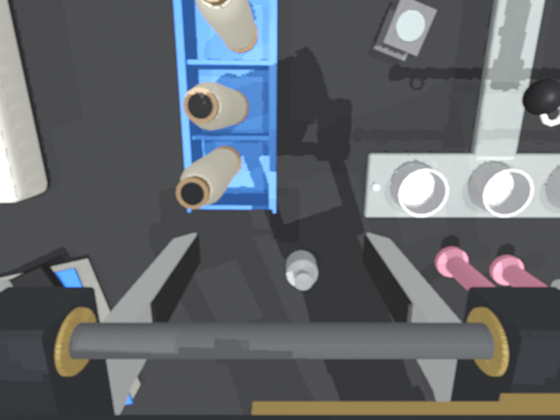

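View pics/s_scene.png

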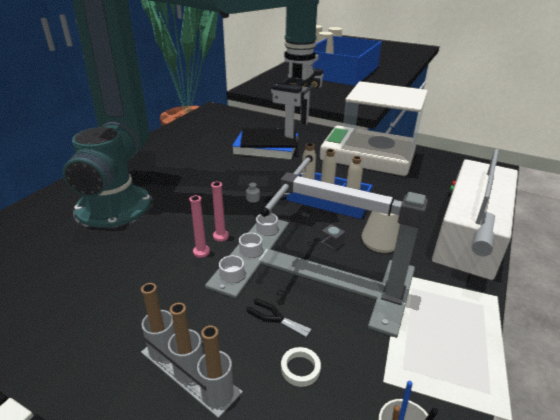

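All three bares stand in the caddy and the cups are empty. The nearest full bobbin is at (0.4653, 0.328), so I approach it.

>>> move_arm:
  increments:
    - [[1,0.08,-0.34,0,0,0,0],[1,0.15,-0.68,0,0,0,0],[1,0.15,-0.68,0.2,0,0,0],[1,0.15,-0.68,0.5,0,0,0],[1,0.15,-0.68,0.5,0,0,0],[1,0.15,-0.68,0.5,0,0,0]]

```text
time: 30.58
tool_pos: [0.4647, 0.3279, 0.3799]
ee_rot: [3.139, 0.004, 0.068]
wrist_force: [-0.0, 0.1, 0.7]
width: 0.0941
```

```bash
python3 to.py .4653 .328 .292
```

```text
at [0.4647 0.3279 0.3799] [3.139 0.004 0.068] w 0.0941 F [-0.   0.1  0.7] -> tool cmd (x0.1m) [ 0.006 -0.     0.879]
```

>>> move_arm:
  increments:
    - [[1,0,0,0.3,0,0,0],[1,0,0,0.6,0,0,0],[0.8,0,0,0.85,0,0,0],[0.5,0,0,0.88,0,0,0],[0,0,0,0.88,0,0,0],[0,0,0,0.88,0,0,0],[0,0,0,0.88,0,0,0],[0,0,0,0.88,0,0,0]]

```text
time: 31.25
tool_pos: [0.4654, 0.3294, 0.2966]
ee_rot: [-3.139, -0.005, 0.069]
wrist_force: [-0.9, 0.1, 0.1]
width: 0.0572
```

>>> move_arm:
  increments:
    - [[0,0,0,0,0,0,0],[0,0,0,0,0,0,0],[0,0,0,0,0,0,0],[0,0,0,0,0,0,0],[0,0,0,0,0,0,0]]

```text
time: 31.67
tool_pos: [0.4647, 0.3293, 0.2943]
ee_rot: [-3.141, -0.001, 0.07]
wrist_force: [-0.1, 0.8, 2.7]
width: 0.0376
```

>>> move_arm:
  increments:
    - [[0,0,0,-0.1,0,0,0],[0,0,0,-0.3,0,0,0],[0,0,0,-0.55,0,0,0],[0,0,0,-0.8,0,0,0],[0,0,0,-1,0,0,0],[0,0,0,-1,0,0,0]]

```text
time: 32.17
tool_pos: [0.465, 0.3294, 0.3994]
ee_rot: [-3.138, -0.009, 0.07]
wrist_force: [0.7, -0.1, -0.8]
width: 0.0377
```

```bash
python3 snap.py t wrist; python3 to.py .465 -.0904 .40
```

```text
32.22 [0.4649 0.3293 0.3965] [-3.139 -0.005  0.07 ] [ 0.  1. -2.] 0.0376
at [0.4649 0.3293 0.3965] [-3.139 -0.005  0.07 ] w 0.0376 F [ 0.  1. -2.] -> tool cmd (x0.1m) [-0.291  4.187 -0.035]
```

View pics/t_wrist.png

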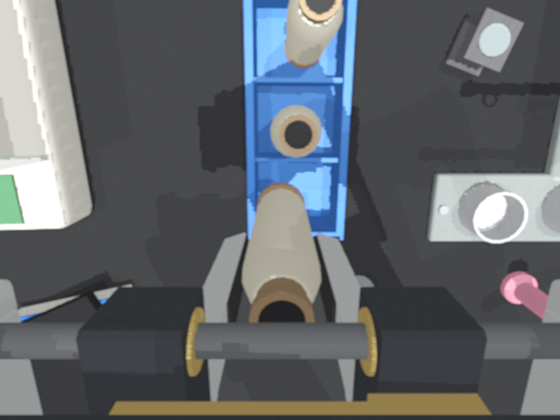

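>>> move_arm:
  increments:
    - [[0,-0.02,0.2,0,0,0,0],[0,-0.03,0.45,0,0,0,0],[0,-0.05,0.7,0,0,0,0],[0,-0.07,0.95,0,0,0,0]]

```text
time: 32.55
tool_pos: [0.4638, 0.233, 0.3909]
ee_rot: [3.14, 0.004, 0.07]
wrist_force: [-0.2, -0.7, -1.2]
width: 0.0372
```

>>> move_arm:
  increments:
    - [[0,-0.02,0.25,0,0,0,0],[0,-0.03,0.5,0,0,0,0],[0,-0.05,0.75,0,0,0,0],[0,-0.07,1,0,0,0,0]]

```text
time: 32.88
tool_pos: [0.4637, 0.1325, 0.3911]
ee_rot: [3.141, 0.004, 0.07]
wrist_force: [0.7, -0.7, -2.1]
width: 0.0376
```

>>> move_arm:
  increments:
    - [[0,-0.02,0.25,0,0,0,0],[0,-0.03,0.5,0,0,0,0],[0,-0.05,0.75,0,0,0,0],[0,-0.07,1,0,0,0,0]]

```text
time: 33.22
tool_pos: [0.4637, 0.0323, 0.3912]
ee_rot: [-3.141, 0.004, 0.07]
wrist_force: [0.5, 0.0, -1.2]
width: 0.0375
```

>>> move_arm:
  increments:
    - [[0,-0.02,0.25,0,0,0,0],[0,-0.03,0.5,0,0,0,0],[0,-0.05,0.75,0,0,0,0],[0,-0.07,1,0,0,0,0]]

```text
time: 33.55
tool_pos: [0.4637, -0.0679, 0.3912]
ee_rot: [-3.14, 0.004, 0.07]
wrist_force: [0.8, 0.2, -1.3]
width: 0.0374
```

>>> move_arm:
  increments:
    - [[0,-0.01,0.12,0,0,0,0],[0,-0.01,0.24,0.1,0,0,0],[0,-0.01,0.24,0.25,0,0,0],[0,-0.01,0.24,0.35,0,0,0],[0,-0.01,0.24,0.35,0,0,0],[0,-0.01,0.24,0.35,0,0,0]]

```text
time: 34.05
tool_pos: [0.4647, -0.0902, 0.3571]
ee_rot: [-3.14, 0.003, 0.071]
wrist_force: [-0.0, 0.6, -1.9]
width: 0.0376
```

```bash
python3 snap.py u wrist; python3 to.py .465 -.0904 .308
```

```text
34.1 [ 0.4649 -0.0902  0.3582] [-3.141e+00  1.000e-03  7.100e-02] [ 0.4  0.2 -1. ] 0.0377
at [ 0.4649 -0.0902  0.3582] [-3.141e+00  1.000e-03  7.100e-02] w 0.0377 F [ 0.4  0.2 -1. ] -> tool cmd (x0.1m) [0.001 0.002 0.502]
```

View pics/u_wrist.png

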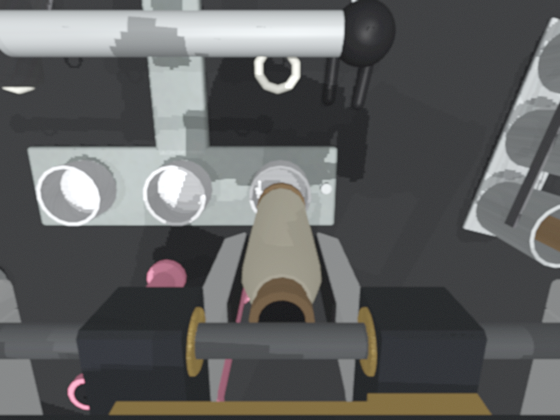

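>>> move_arm:
  increments:
    - [[0,0,0,0.1,0,0,0],[0,0,0,0.22,0,0,0],[0,0,0,0.36,0,0,0],[0,0,0,0.48,0,0,0],[0,0,0,0.52,0,0,0],[0,0,0,0.53,0,0,0],[0,0,0,0.53,0,0,0]]

```text
time: 34.68
tool_pos: [0.4648, -0.0905, 0.3058]
ee_rot: [-3.141, 0.0, 0.07]
wrist_force: [-1.1, 1.5, 2.3]
width: 0.0375
```

>>> move_arm:
  increments:
    - [[0.5,0,0,0,0,0,0],[0.7,0,0,0,0,0,0],[0.7,0,0,0,0,0,0],[0.7,0,0,0,0,0,0],[0.7,0,0,-0.1,0,0,0],[0.7,0,0,-0.4,0,0,0],[0.7,0,0,-0.8,0,0,0],[0.7,0,0,-1,0,0,0]]

```text
time: 35.35
tool_pos: [0.4651, -0.0909, 0.4107]
ee_rot: [3.139, -0.006, 0.07]
wrist_force: [0.7, -0.5, 1.7]
width: 0.0655
```

>>> move_arm:
  increments:
    - [[1,0.02,-0.3,-0.2,0,0,0],[1,0.05,-0.65,-0.2,0,0,0],[1,0.07,-1,-0.2,0,0,0]]

```text
time: 35.6
tool_pos: [0.465, 0.0099, 0.4287]
ee_rot: [3.141, -0.005, 0.067]
wrist_force: [0.7, 0.1, -0.0]
width: 0.0823
```

>>> move_arm:
  increments:
    - [[1,0.02,-0.3,0,0,0,0],[1,0.05,-0.65,0,0,0,0],[1,0.07,-1,0,0,0,0]]

```text
time: 35.85
tool_pos: [0.4646, 0.1111, 0.4267]
ee_rot: [3.141, -0.002, 0.069]
wrist_force: [-0.1, -0.8, -0.3]
width: 0.0937
```

>>> move_arm:
  increments:
    - [[1,0.02,-0.3,0,0,0,0],[1,0.05,-0.65,0,0,0,0],[1,0.07,-1,0,0,0,0],[1,0.07,-1,0,0,0,0]]

```text
time: 36.18
tool_pos: [0.4642, 0.2146, 0.4261]
ee_rot: [-3.138, -0.0, 0.076]
wrist_force: [-0.7, -0.7, -1.2]
width: 0.0942
```

```bash
python3 snap.py v wrist top scene; python3 to.py .5302 .323 .38
```

```text
36.33 [0.4649 0.21   0.4261] [ 3.141 -0.     0.07 ] [-0.1  0.3 -0.9] 0.0938
at [0.4649 0.21   0.4261] [ 3.141 -0.     0.07 ] w 0.0938 F [-0.1  0.3 -0.9] -> tool cmd (x0.1m) [ 0.731 -1.082  0.461]
```

View pics/v_wrist.png

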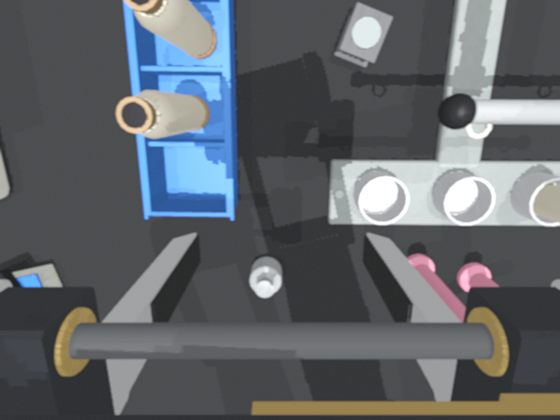

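View pics/v_scene.png

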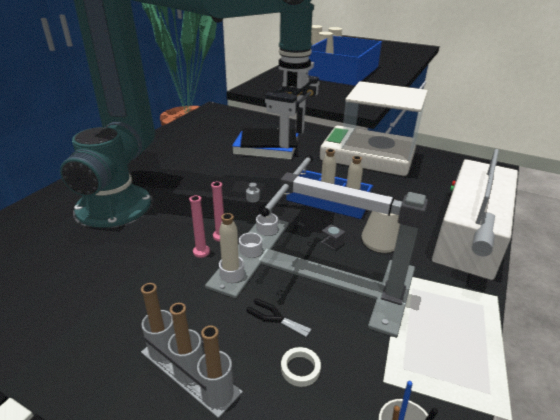

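The first full bobbin stands in cup0, in the scene picture at (230,245). Next full bobbin.

>>> move_arm:
  increments:
    - [[1,0.05,-0.3,0,0,0,0],[1,0.2,-0.6,0,0,0,0],[1,0.37,-0.9,0,0,0,0]]

```text
time: 36.58
tool_pos: [0.496, 0.3013, 0.4269]
ee_rot: [3.142, -0.002, 0.066]
wrist_force: [0.5, -0.8, -0.2]
width: 0.094
```

>>> move_arm:
  increments:
    - [[1,0.18,-0.09,0,0,0,0],[1,0.36,-0.18,0.05,0,0,0],[1,0.36,-0.18,0.25,0,0,0],[1,0.36,-0.18,0.46,0,0,0],[1,0.36,-0.18,0.46,0,0,0],[1,0.36,-0.18,0.46,0,0,0]]

```text
time: 37.08
tool_pos: [0.5307, 0.3212, 0.3785]
ee_rot: [3.14, 0.003, 0.067]
wrist_force: [-0.9, -0.5, 0.7]
width: 0.0943
```

```bash
python3 to.py .5302 .3228 .292
```

```text
at [0.5307 0.3212 0.3785] [3.14e+00 3.00e-03 6.70e-02] w 0.0943 F [-0.9 -0.5  0.7] -> tool cmd (x0.1m) [-0.004 -0.016  0.865]
```

>>> move_arm:
  increments:
    - [[1,0,-0.01,0.3,0,0,0],[1,0,-0.01,0.6,0,0,0],[0.8,0,-0.01,0.82,0,0,0],[0.5,0,-0.01,0.86,0,0,0],[0,0,-0.01,0.86,0,0,0],[0,0,-0.01,0.86,0,0,0],[0,0,-0.01,0.86,0,0,0],[0,0,-0.01,0.86,0,0,0]]

```text
time: 37.75
tool_pos: [0.5308, 0.3239, 0.2966]
ee_rot: [-3.14, -0.005, 0.07]
wrist_force: [0.4, -0.3, 0.4]
width: 0.0574
```

>>> move_arm:
  increments:
    - [[0,0,0,0,0,0,0],[0,0,0,0,0,0,0],[0,0,0,0,0,0,0],[0,0,0,0,0,0,0],[0,0,0,0,0,0,0]]

```text
time: 38.17
tool_pos: [0.5303, 0.3239, 0.2943]
ee_rot: [-3.141, -0.001, 0.07]
wrist_force: [0.2, -0.5, 2.6]
width: 0.0374
```

>>> move_arm:
  increments:
    - [[0,0,0,-0.1,0,0,0],[0,0,0,-0.3,0,0,0],[0,0,0,-0.55,0,0,0],[0,0,0,-0.8,0,0,0],[0,0,0,-1,0,0,0],[0,0,0,-1,0,0,0]]

```text
time: 38.67
tool_pos: [0.5305, 0.3239, 0.3997]
ee_rot: [-3.138, -0.009, 0.07]
wrist_force: [0.8, 0.2, 0.1]
width: 0.0378
```

>>> move_arm:
  increments:
    - [[0,-0.15,0.1,0,0,0,0],[0,-0.35,0.2,0,0,0,0],[0,-0.5,0.35,0,0,0,0],[0,-0.6,0.5,0,0,0,0]]

```text
time: 39.0
tool_pos: [0.4724, 0.2693, 0.3918]
ee_rot: [3.14, 0.003, 0.071]
wrist_force: [-0.8, 0.4, -1.2]
width: 0.0374
```

>>> move_arm:
  increments:
    - [[0,-0.1,0.22,0,0,0,0],[0,-0.2,0.45,0,0,0,0],[0,-0.3,0.68,0,0,0,0],[0,-0.34,0.9,0,0,0,0]]

```text
time: 39.33
tool_pos: [0.4448, 0.1765, 0.392]
ee_rot: [3.141, 0.003, 0.07]
wrist_force: [0.6, -0.1, -1.1]
width: 0.0377
```

>>> move_arm:
  increments:
    - [[0,0,0.22,0,0,0,0],[0,0,0.45,0,0,0,0],[0,0,0.68,0,0,0,0],[0,0,0.9,0,0,0,0],[0,0,0.9,0,0,0,0]]

```text
time: 39.75
tool_pos: [0.4523, 0.085, 0.3921]
ee_rot: [3.139, 0.003, 0.065]
wrist_force: [-0.0, 0.3, -1.3]
width: 0.0374
```

```bash
python3 snap.py w wrist; python3 to.py .4587 .0046 .36
```

```text
39.8 [0.4523 0.0863 0.3922] [3.141e+00 2.000e-03 6.600e-02] [ 0.5  0.2 -1.1] 0.0372
at [0.4523 0.0863 0.3922] [3.141e+00 2.000e-03 6.600e-02] w 0.0372 F [ 0.5  0.2 -1.1] -> tool cmd (x0.1m) [0.01  0.82  0.322]
```

View pics/w_wrist.png

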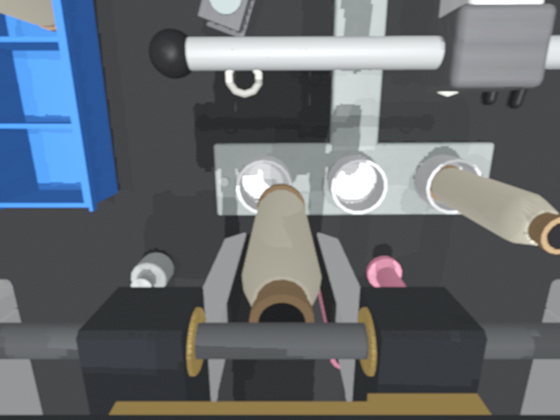

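>>> move_arm:
  increments:
    - [[0,0,0.27,0,0,0,0],[0,0.01,0.54,0,0,0,0],[0,0.01,0.82,0.05,0,0,0],[0,0.01,0.82,0.2,0,0,0],[0,0.01,0.82,0.35,0,0,0],[0,0.01,0.82,0.35,0,0,0],[0,0.01,0.82,0.35,0,0,0]]

```text
time: 40.38
tool_pos: [0.4588, 0.0067, 0.3572]
ee_rot: [-3.141, 0.003, 0.071]
wrist_force: [-0.7, -0.5, -0.6]
width: 0.0377
```

```bash
python3 snap.py x wrist; python3 to.py .4587 .0046 .306
```

```text
40.43 [0.4591 0.0067 0.3584] [-3.141e+00  1.000e-03  7.100e-02] [ 0.1  0.1 -0.8] 0.0377
at [0.4591 0.0067 0.3584] [-3.141e+00  1.000e-03  7.100e-02] w 0.0377 F [ 0.1  0.1 -0.8] -> tool cmd (x0.1m) [-0.006  0.021  0.524]
```

View pics/x_wrist.png

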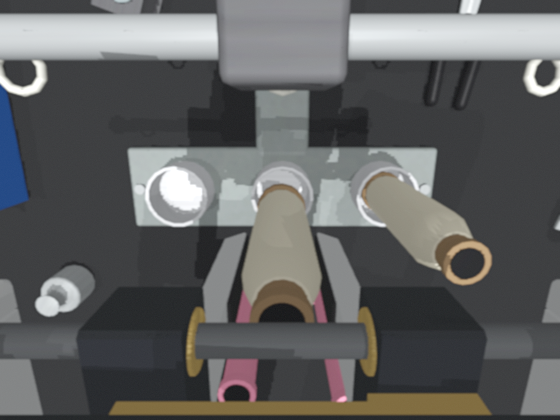

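>>> move_arm:
  increments:
    - [[0,0,0.02,0.1,0,0,0],[0,0,0.02,0.22,0,0,0],[0,0,0.02,0.36,0,0,0],[0,0,0.02,0.48,0,0,0],[0,0,0.02,0.52,0,0,0],[0,0,0.02,0.53,0,0,0],[0,0,0.02,0.53,0,0,0]]

```text
time: 41.02
tool_pos: [0.4591, 0.0043, 0.3059]
ee_rot: [-3.141, 0.0, 0.07]
wrist_force: [-1.0, 1.2, 2.1]
width: 0.0372
```

>>> move_arm:
  increments:
    - [[0.5,0,0,0,0,0,0],[0.7,0,0,0,0,0,0],[0.7,0,0,0,0,0,0],[0.7,0,0,0,0,0,0],[0.7,0,0,-0.1,0,0,0],[0.7,0,0,-0.4,0,0,0],[0.7,0,0,-0.8,0,0,0],[0.7,0,0,-1,0,0,0]]

```text
time: 41.68
tool_pos: [0.4595, 0.004, 0.4106]
ee_rot: [3.14, -0.006, 0.07]
wrist_force: [0.7, -0.1, 1.9]
width: 0.0659
```

>>> move_arm:
  increments:
    - [[1,0.02,-0.3,-0.2,0,0,0],[1,0.05,-0.65,-0.2,0,0,0],[1,0.07,-1,-0.2,0,0,0]]

```text
time: 41.93
tool_pos: [0.4594, 0.1048, 0.4288]
ee_rot: [-3.142, -0.006, 0.067]
wrist_force: [1.0, 0.2, -0.7]
width: 0.0822
```

>>> move_arm:
  increments:
    - [[1,0.02,-0.3,0,0,0,0],[1,0.05,-0.65,0,0,0,0],[1,0.07,-1,0,0,0,0]]

```text
time: 42.18
tool_pos: [0.4591, 0.206, 0.4267]
ee_rot: [-3.141, -0.002, 0.069]
wrist_force: [-0.1, 0.4, -0.1]
width: 0.0935
```

>>> move_arm:
  increments:
    - [[1,0.1,-0.3,0,0,0,0],[1,0.35,-0.5,0,0,0,0],[1,0.6,-0.7,0,0,0,0],[1,0.85,-0.85,0,0,0,0],[1,0.85,-0.85,0,0,0,0]]

```text
time: 42.6
tool_pos: [0.5411, 0.2978, 0.4232]
ee_rot: [3.141, 0.001, 0.071]
wrist_force: [-0.6, -0.3, -0.9]
width: 0.094
```

```bash
python3 snap.py y wrist top scene; python3 to.py .608 .3155 .38;python3 - <<'E'
from h import *
for f in ['y_wrist','y_top']:
    a=load(f+'.npz');X=cloud(a);Z=X[...,2]
    m=(Z>.152)&(Z<.175)&(X[...,0]>.42)&(X[...,0]<.66)&(X[...,1]>.27)&(X[...,1]<.38);nn,l,st,ce=cv2.connectedComponentsWithStats(m.astype(np.uint8))
    for i in range(1,nn):
        if st[i,4]>15:
            Q=X[l==i];Q=Q[Q[:,2]>np.percentile(Q[:,2],90)-.005];print(f,st[i,4],cv2.minEnclosingCircle(Q[:,:2].astype(np.float32)),np.median(Q[:,2]))
E
```

```text
42.75 [0.5382 0.2951 0.4256] [3.141e+00 1.000e-03 7.000e-02] [-0.1  0.4  0.4] 0.0938
at [0.5382 0.2951 0.4256] [3.141e+00 1.000e-03 7.000e-02] w 0.0938 F [-0.1  0.4  0.4] -> tool cmd (x0.1m) [ 0.711 -0.155  0.456]
y_wrist 1018 ((0.6087363362312317, 0.3174665570259094), 0.012496447190642357) 0.1643216354670891
y_top 25 ((0.6001588106155396, 0.31704479455947876), 0.008999541401863098) 0.1636499236652102
```

View pics/y_scene.png

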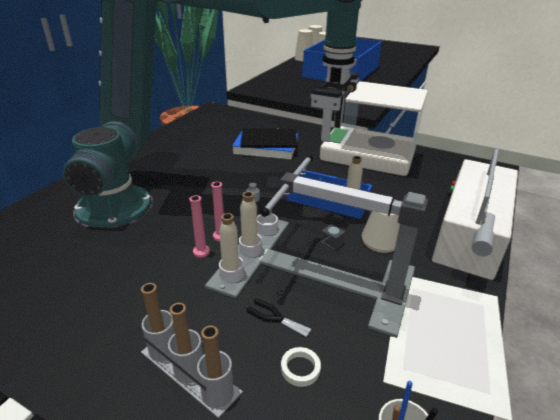

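Two full bobbins stand in cup0 and cup1. Now the third, at about (0.6085, 0.3165).

>>> move_arm:
  increments:
    - [[1,0.3,-0.06,0,0,0,0],[1,0.6,-0.13,0,0,0,0],[1,0.71,-0.165,0.15,0,0,0],[1,0.71,-0.165,0.46,0,0,0],[1,0.71,-0.165,0.46,0,0,0],[1,0.71,-0.165,0.46,0,0,0]]

```text
time: 43.25
tool_pos: [0.607, 0.3157, 0.3782]
ee_rot: [3.14, 0.005, 0.069]
wrist_force: [0.7, -0.5, -0.3]
width: 0.0943
```

```bash
python3 to.py .6085 .3168 .293
```

```text
at [0.607  0.3157 0.3782] [3.14  0.005 0.069] w 0.0943 F [ 0.7 -0.5 -0.3] -> tool cmd (x0.1m) [ 0.015 -0.01   0.852]
```

>>> move_arm:
  increments:
    - [[1,0.01,-0.01,0.3,0,0,0],[1,0.01,-0.01,0.6,0,0,0],[0.8,0.01,-0.01,0.82,0,0,0],[0.5,0.01,-0.01,0.85,0,0,0],[0,0.01,-0.01,0.85,0,0,0],[0,0.01,-0.01,0.85,0,0,0],[0,0.01,-0.01,0.85,0,0,0],[0,0.01,-0.01,0.85,0,0,0]]

```text
time: 43.92
tool_pos: [0.6092, 0.3178, 0.2981]
ee_rot: [-3.14, -0.005, 0.07]
wrist_force: [-0.7, -0.5, -0.2]
width: 0.0573
```

>>> move_arm:
  increments:
    - [[0,0,0,0,0,0,0],[0,0,0,0,0,0,0],[0,0,0,0,0,0,0],[0,0,0,0,0,0,0],[0,0,0,0,0,0,0]]

```text
time: 44.33
tool_pos: [0.6089, 0.3178, 0.2953]
ee_rot: [-3.141, -0.001, 0.07]
wrist_force: [0.4, 0.5, 2.9]
width: 0.0376
```

>>> move_arm:
  increments:
    - [[0,0,0,-0.1,0,0,0],[0,0,0,-0.3,0,0,0],[0,0,0,-0.55,0,0,0],[0,0,0,-0.8,0,0,0],[0,0,0,-1,0,0,0],[0,0,0,-1,0,0,0]]

```text
time: 44.83
tool_pos: [0.609, 0.3178, 0.4011]
ee_rot: [-3.139, -0.009, 0.07]
wrist_force: [0.1, 0.6, 0.3]
width: 0.0377
```

>>> move_arm:
  increments:
    - [[0,-0.2,0,0,0,0,0],[0,-0.45,0,0,0,0,0],[0,-0.7,0.05,0,0,0,0],[0,-0.95,0.1,0,0,0,0]]

```text
time: 45.17
tool_pos: [0.5136, 0.3009, 0.3923]
ee_rot: [3.14, 0.003, 0.07]
wrist_force: [0.3, -0.5, -0.6]
width: 0.0376
```

>>> move_arm:
  increments:
    - [[0,-0.2,0.1,0,0,0,0],[0,-0.4,0.25,0,0,0,0],[0,-0.6,0.4,0,0,0,0],[0,-0.72,0.6,0,0,0,0]]

```text
time: 45.5
tool_pos: [0.445, 0.2361, 0.3929]
ee_rot: [3.141, 0.003, 0.072]
wrist_force: [-0.2, -0.7, -1.4]
width: 0.0378
```

>>> move_arm:
  increments:
    - [[0,-0.01,0.22,0,0,0,0],[0,-0.03,0.45,0,0,0,0],[0,-0.05,0.7,0,0,0,0],[0,-0.05,0.7,0,0,0,0]]

```text
time: 45.83
tool_pos: [0.4465, 0.1631, 0.3933]
ee_rot: [3.139, 0.002, 0.066]
wrist_force: [0.4, 1.1, -1.5]
width: 0.0376
```

```bash
python3 snap.py z wrist; python3 to.py .4524 .0994 .36
```

```text
45.88 [0.4467 0.1645 0.3933] [3.141e+00 2.000e-03 6.700e-02] [-0.5 -0.3 -1.2] 0.0377
at [0.4467 0.1645 0.3933] [3.141e+00 2.000e-03 6.700e-02] w 0.0377 F [-0.5 -0.3 -1.2] -> tool cmd (x0.1m) [0.014 0.653 0.333]
```

View pics/z_wrist.png

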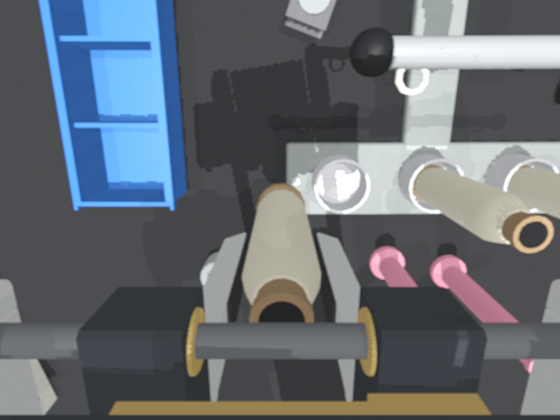

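>>> move_arm:
  increments:
    - [[0,0,0.22,0,0,0,0],[0,0.01,0.45,0,0,0,0],[0,0.01,0.65,0.05,0,0,0],[0,0.01,0.65,0.2,0,0,0],[0,0.01,0.65,0.35,0,0,0],[0,0.01,0.65,0.35,0,0,0],[0,0.01,0.65,0.35,0,0,0]]

```text
time: 46.47
tool_pos: [0.4522, 0.1018, 0.3581]
ee_rot: [-3.141, 0.004, 0.07]
wrist_force: [-0.4, -0.8, -0.9]
width: 0.0378
```

```bash
python3 snap.py aa wrist; python3 to.py .4524 .0994 .307
```

```text
46.52 [0.4525 0.1019 0.3593] [-3.141e+00  1.000e-03  7.100e-02] [-0.2  0.6 -2. ] 0.0371
at [0.4525 0.1019 0.3593] [-3.141e+00  1.000e-03  7.100e-02] w 0.0371 F [-0.2  0.6 -2. ] -> tool cmd (x0.1m) [-0.003  0.024  0.523]
```

View pics/aa_wrist.png

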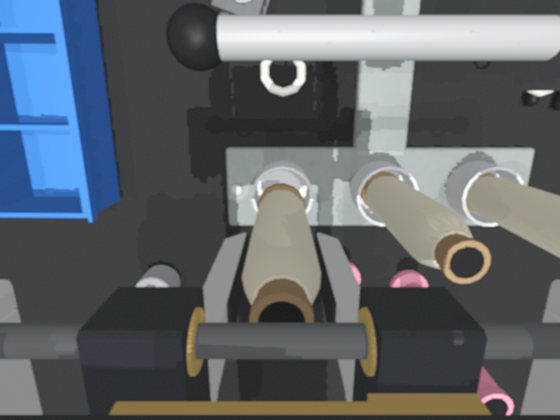

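>>> move_arm:
  increments:
    - [[0,0,0.02,0.1,0,0,0],[0,0,0.02,0.22,0,0,0],[0,0,0.02,0.36,0,0,0],[0,0,0.02,0.48,0,0,0],[0,0,0.02,0.52,0,0,0],[0,0,0.02,0.53,0,0,0],[0,0,0.02,0.53,0,0,0]]

```text
time: 47.1
tool_pos: [0.4525, 0.0994, 0.3068]
ee_rot: [-3.141, 0.0, 0.07]
wrist_force: [-1.8, -0.3, 1.7]
width: 0.0375
```

>>> move_arm:
  increments:
    - [[0.5,0,0,0,0,0,0],[0.7,0,0,0,0,0,0],[0.7,0,0,0,0,0,0],[0.7,0,0,0,0,0,0],[0.7,0,0,-0.1,0,0,0],[0.7,0,0,-0.4,0,0,0],[0.7,0,0,-0.8,0,0,0],[0.7,0,0,-1,0,0,0]]

```text
time: 47.77
tool_pos: [0.4528, 0.0993, 0.4117]
ee_rot: [-3.142, -0.006, 0.07]
wrist_force: [0.7, 0.7, 0.6]
width: 0.0657
```

>>> move_arm:
  increments:
    - [[1,0,0,-0.4,0,0,0],[1,0,0,-0.8,0,0,0],[1,0,0,-0.85,0,0,0],[1,0,0,-0.85,0,0,0],[1,0,0,-0.85,0,0,0]]

```text
time: 48.18
tool_pos: [0.4525, 0.0993, 0.4919]
ee_rot: [3.141, -0.001, 0.07]
wrist_force: [-0.4, -0.4, -0.4]
width: 0.0933
```

```bash
python3 snap.py ab wrist top scene; python3 to.py .598 .0148 .495; cat > chk.py <<'E'
import sys
from h import *
cups=[(.465,-.0904),(.4587,.0046),(.4524,.0993)]
for f in sys.argv[1:]:
    a=load(f+'.npz');X=cloud(a);Z=X[...,2]
    m=(Z>.165)&(Z<.185)&(X[...,0]>.40)&(X[...,0]<.52)&(abs(X[...,1])<.15);nn,l,st,ce=cv2.connectedComponentsWithStats(m.astype(np.uint8))
    for i in range(1,nn):
        if st[i,4]>15:
            Q=X[l==i];Q=Q[Q[:,2]>np.percentile(Q[:,2],90)-.005];c,r=cv2.minEnclosingCircle(Q[:,:2].astype(np.float32));print(f,'full top',st[i,4],np.round(c,4),round(r,4),np.round(np.median(Q[:,2]),4))
    m=(Z>.155)&(Z<.18)&(X[...,0]>.40)&(X[...,0]<.68)&(X[...,1]<-.27)&(X[...,1]>-.42);nn,l,st,ce=cv2.connectedComponentsWithStats(m.astype(np.uint8))
    for i in range(1,nn):
        if st[i,4]>15:
            Q=X[l==i];c,r=cv2.minEnclosingCircle(Q[:,:2].astype(np.float32));print(f,'bare top',st[i,4],np.round(c,4),round(r,4),np.round(np.median(Q[:,2]),4))
E
python3 chk.py ab_wrist ab_top; python3 cad.py ab_top
```

```text
48.33 [0.4526 0.0993 0.4894] [3.141 0.004 0.07 ] [-0.5  0.5  0.3] 0.0942
at [0.4526 0.0993 0.4894] [3.141 0.004 0.07 ] w 0.0942 F [-0.5  0.5  0.3] -> tool cmd (x0.1m) [ 1.391  0.944 -0.056]
ab_wrist full top 591 [0.4523 0.0989] 0.0126 0.1763
ab_wrist full top 618 [0.4586 0.0039] 0.0127 0.1762
ab_wrist full top 688 [ 0.4646 -0.0906] 0.0136 0.1762
ab_top full top 92 [ 0.4643 -0.0919] 0.0125 0.1771
ab_top full top 93 [0.4578 0.0028] 0.0121 0.1767
ab_top bare top 101 [ 0.6013 -0.3477] 0.013 0.1684
ab_top bare top 102 [ 0.5292 -0.3345] 0.0128 0.1687
ab_top bare top 103 [ 0.4565 -0.3218] 0.0126 0.1684
ab_top caddy 95 [ 0.6004 -0.3455] 0.0285
ab_top caddy 26 [ 0.5988 -0.3452] 0.011
ab_top caddy 92 [ 0.5291 -0.3319] 0.028
ab_top caddy 87 [ 0.4591 -0.3198] 0.0282
```

View pics/ab_wrist.png

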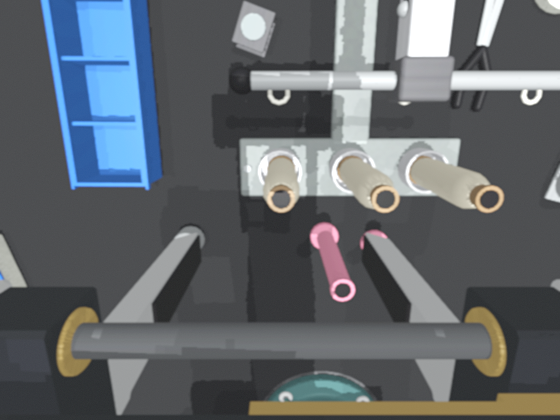

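View pics/ab_scene.png

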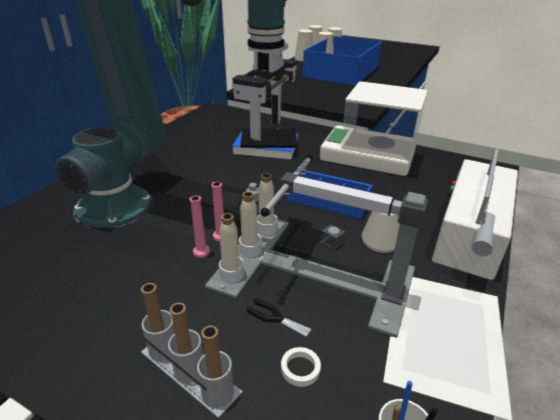

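The wrist and top views agree: full-bobbin tops are on the cup axes at z 0.176, bare tops are over the caddy cups at z 0.168, and the caddy is unmoved. I'll go to the button.

>>> move_arm:
  increments:
    - [[1,0.2,0.12,0,0,0,0],[1,0.4,0.25,0,0,0,0],[1,0.6,0.4,0,0,0,0],[1,0.75,0.5,-0.05,0,0,0]]

```text
time: 48.67
tool_pos: [0.5322, 0.0537, 0.4931]
ee_rot: [3.142, 0.006, 0.069]
wrist_force: [0.2, -0.1, -0.4]
width: 0.0939
```

>>> move_arm:
  increments:
    - [[1,0.2,0.15,0,0,0,0],[1,0.4,0.3,0,0,0,0],[1,0.64,0.44,0,0,0,0],[1,0.64,0.44,0,0,0,0],[1,0.64,0.44,0,0,0,0],[1,0.64,0.44,0,0,0,0]]

```text
time: 49.17
tool_pos: [0.5978, 0.0153, 0.495]
ee_rot: [-3.141, 0.003, 0.07]
wrist_force: [-1.8, 0.6, 0.4]
width: 0.0941
```

```bash
python3 snap.py ac wrist; python3 to.py .598 .0148 .412; python3 - <<'E'
from h import *
a=load('ac_wrist.npz');X=cloud(a);Z=X[...,2]
m=(Z>.236)&(Z<.25)&(X[...,0]>.56)&(X[...,0]<.72)&(abs(X[...,1])<.05);P=X[m][:,:2];mm=P.mean(0);d=np.linalg.svd(P-mm,full_matrices=False)[2][0];d*=np.sign(d[0]);print(mm,d,'y at .598',mm[1]+d[1]/d[0]*(.598-mm[0]))
print(proj(a,[.598,.0325,.23]))
m=(Z>.226)&(Z<.237)&(X[...,0]>.585)&(X[...,0]<.61)&(X[...,1]>.0285)&(X[...,1]<.036);print(m.sum(),X[m].mean(0))
E
```

```text
49.22 [0.5973 0.0156 0.496 ] [-3.141e+00  2.000e-03  7.000e-02] [ 0.6 -0.6  0.1] 0.0937
at [0.5973 0.0156 0.496 ] [-3.141e+00  2.000e-03  7.000e-02] w 0.0937 F [ 0.6 -0.6  0.1] -> tool cmd (x0.1m) [0.006 0.009 0.84 ]
[0.64495549 0.01854465] [0.99653806 0.08313775] y at .598 0.014627310914850453
(np.float64(258.45262128890016), np.float64(211.68283415770767))
50 [0.59925288 0.0309786  0.23321673]
```

View pics/ac_wrist.png

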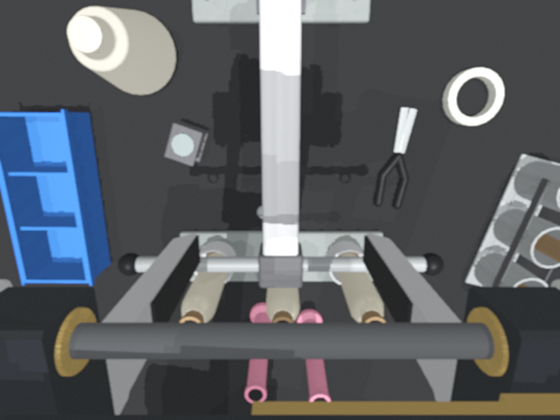

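The button is out at (262,211). I'll descend and pinch.

>>> move_arm:
  increments:
    - [[1,0.01,0.01,0.25,0,0,0],[1,0.01,0.01,0.5,0,0,0],[1,0.01,0.01,0.75,0,0,0],[0.8,0.01,0.01,0.84,0,0,0],[0.6,0.01,0.01,0.84,0,0,0],[0.4,0.01,0.01,0.84,0,0,0],[0,0.01,0.01,0.84,0,0,0],[0,0.01,0.01,0.84,0,0,0]]

```text
time: 49.88
tool_pos: [0.5989, 0.0144, 0.4153]
ee_rot: [3.141, -0.004, 0.07]
wrist_force: [0.3, -0.0, 0.3]
width: 0.064
```

>>> move_arm:
  increments:
    - [[0,0,0,0,0,0,0],[0,0,0,0,0,0,0],[0,0,0,0,0,0,0],[0,0,0,0,0,0,0],[0,0,0,0,0,0,0],[0,0,0,0,0,0,0],[0,0,0,0,0,0,0],[0,0,0,0,0,0,0]]

```text
time: 50.55
tool_pos: [0.5989, 0.0156, 0.413]
ee_rot: [-3.138, -0.001, 0.071]
wrist_force: [-0.4, 5.8, 0.8]
width: 0.0259
```

>>> move_arm:
  increments:
    - [[0,0,0,0,0,0,0],[0,0,0,0,0,0,0],[0,0,0,0,0,0,0],[0,0,0,0,0,0,0]]

```text
time: 50.88
tool_pos: [0.5989, 0.0156, 0.413]
ee_rot: [-3.138, -0.001, 0.071]
wrist_force: [-0.4, 5.7, 0.1]
width: 0.0256
```

>>> move_arm:
  increments:
    - [[0,-0.08,0,0,0,0,0],[0,-0.18,0,0,0,0,0],[0,-0.3,0,0,0,0,0],[0,-0.42,0,0,0,0,0],[0,-0.54,0,0,0,0,0],[0,-0.66,0,0,0,0,0],[0,-0.78,0,0,0,0,0],[0,-0.88,0,0,0,0,0]]

```text
time: 51.55
tool_pos: [0.5118, 0.0094, 0.413]
ee_rot: [-3.138, -0.007, 0.071]
wrist_force: [5.0, 6.9, 0.3]
width: 0.0256
```

>>> move_arm:
  increments:
    - [[0,-0.02,0,0,0,0,0],[0,-0.04,0,0,0,0,0],[0,-0.05,0,0,0,0,0],[0,-0.06,0,0,0,0,0],[0,-0.07,0,0,0,0,0],[0,-0.07,0,0,0,0,0]]

```text
time: 52.05
tool_pos: [0.5041, 0.0088, 0.4129]
ee_rot: [-3.138, -0.001, 0.071]
wrist_force: [-1.0, 5.7, 2.0]
width: 0.0259
```

>>> move_arm:
  increments:
    - [[0,-0.01,0,0,0,0,0],[0,-0.015,0,0,0,0,0],[0,-0.015,0,0,0,0,0]]

```text
time: 52.3
tool_pos: [0.5029, 0.0088, 0.4129]
ee_rot: [-3.138, -0.002, 0.071]
wrist_force: [1.1, 5.9, 0.3]
width: 0.0258
```

>>> move_arm:
  increments:
    - [[0,-0.01,0,0,0,0,0],[0,-0.015,0,0,0,0,0],[0,-0.015,0,0,0,0,0]]

```text
time: 52.55
tool_pos: [0.5014, 0.0086, 0.413]
ee_rot: [-3.138, -0.003, 0.071]
wrist_force: [1.6, 6.6, 1.3]
width: 0.0259
```

```bash
python3 snap.py ad top wrist scene; python3 - <<'E'
from h import *
for f in ['a_top','ad_top','ad_wrist']:
    a=load(f+'.npz');X=cloud(a);m=(X[...,2]>.228)&(X[...,2]<.245)&(X[...,0]>.42)&(X[...,0]<.5);P=X[m];x=P[:,0]-.4587;y=P[:,1]-.0045
    cx=x*np.cos(.07)+y*np.sin(.07);cy=-x*np.sin(.07)+y*np.cos(.07)
    for lo,hi in [(.04,.11),(-.11,-.04)]:
        ok=(abs(cx)<.02)&(cy>lo)&(cy<hi);print(f,ok.sum(),np.round([np.mean(cx[ok])] if ok.any() else [],4))
E
```

```text
52.7 [0.5014 0.0086 0.413 ] [-3.138e+00 -3.000e-03  7.100e-02] [1.5 5.8 1.1] 0.0259
a_top 174 [0.0004]
a_top 175 [0.0003]
ad_top 107 [-0.0009]
ad_top 115 [-0.0009]
ad_wrist 58 [0.0062]
ad_wrist 32 [0.0062]
```

View pics/ad_wrist.png

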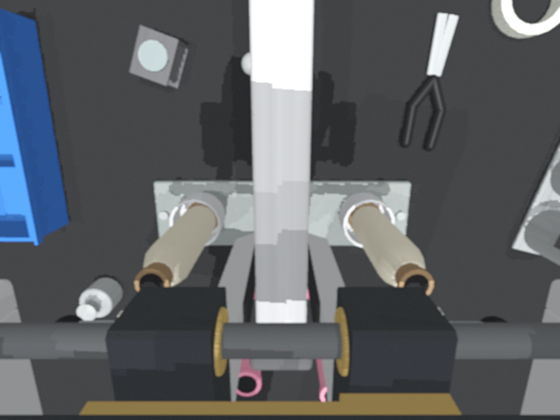

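The button has popped out through the running hole, visible at (248,63). The bar is back within about 1 mm of where it started. I'll release and rise straight up.

>>> move_arm:
  increments:
    - [[0,0.015,0,0,0,0,0],[0.5,0.015,0,0,0,0,0],[1,0.015,0,0,0,0,0],[1,0.015,0,0,0,0,0],[1,0.015,0,0,0,0,0],[1,0.015,0,0,0,0,0],[1,0.015,0,0,0,0,0],[1,0.015,0,0,0,0,0]]

```text
time: 53.37
tool_pos: [0.5026, 0.0074, 0.4126]
ee_rot: [3.141, 0.0, 0.069]
wrist_force: [0.4, 0.3, -0.4]
width: 0.0686
```

>>> move_arm:
  increments:
    - [[1,0,0,-0.2,0,0,0],[1,0,0,-0.5,0,0,0],[1,0,0,-0.8,0,0,0],[1,0,0,-1,0,0,0],[1,0,0,-1,0,0,0]]

```text
time: 53.78
tool_pos: [0.5023, 0.0075, 0.5183]
ee_rot: [3.14, -0.01, 0.07]
wrist_force: [-0.5, -0.6, 0.5]
width: 0.0938
```

>>> move_arm:
  increments:
    - [[1,-0.2,0,0,0,0,0],[1,-0.5,0,0,0,0,0],[1,-0.8,0,0,0,0,0],[1,-0.8,0,0,0,0,0],[1,-0.8,0,0,0,0,0]]

```text
time: 54.2
tool_pos: [0.4219, 0.002, 0.5121]
ee_rot: [3.141, -0.001, 0.069]
wrist_force: [0.5, 0.2, -0.9]
width: 0.0937
```

```bash
python3 snap.py ae top wrist scene; python3 chk.py ae_top ae_wrist; python3 cad.py ae_top; python3 - <<'E'
from h import *
for f in ['ae_top','ae_wrist']:
    a=load(f+'.npz');X=cloud(a);m=(X[...,2]>.228)&(X[...,2]<.245)&(X[...,0]>.42)&(X[...,0]<.5);P=X[m];x=P[:,0]-.4587;y=P[:,1]-.0045
    cx=x*np.cos(.07)+y*np.sin(.07);cy=-x*np.sin(.07)+y*np.cos(.07)
    for lo,hi in [(.04,.11),(-.11,-.04)]:
        ok=(abs(cx)<.02)&(cy>lo)&(cy<hi);print(f,ok.sum(),np.round([np.mean(cx[ok])] if ok.any() else [],4))
E
```

```text
54.35 [0.4236 0.0019 0.5118] [-3.141e+00  1.000e-03  7.000e-02] [ 0.   0.3 -0.9] 0.0941
ae_top bare top 101 [ 0.6008 -0.3488] 0.0134 0.168
ae_top bare top 104 [ 0.5284 -0.3343] 0.0132 0.1682
ae_top bare top 104 [ 0.4565 -0.3213] 0.0126 0.1691
ae_wrist full top 312 [0.454  0.0989] 0.0126 0.1763
ae_wrist full top 308 [ 0.4668 -0.0907] 0.0123 0.1763
ae_top caddy 90 [ 0.6006 -0.3446] 0.0285
ae_top caddy 26 [ 0.5998 -0.3463] 0.0112
ae_top caddy 92 [ 0.5301 -0.332 ] 0.0285
ae_top caddy 99 [ 0.4591 -0.32  ] 0.0283
ae_top 0 []
ae_top 0 []
ae_wrist 1448 [0.0014]
ae_wrist 1423 [0.0014]
```

View pics/ae_wrist.png

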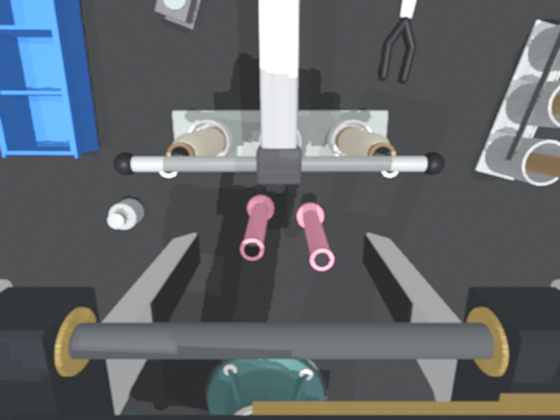

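View pics/ae_scene.png

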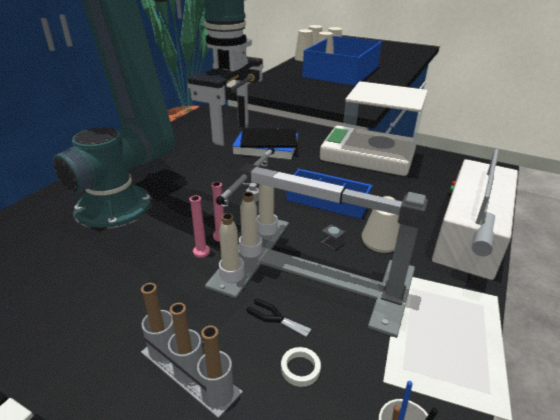

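View pics/ae_top.png

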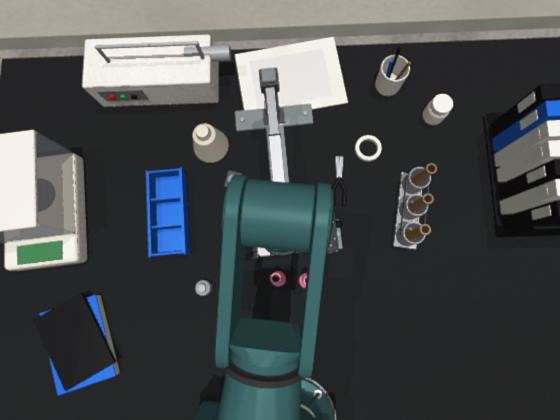

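```bash
python3 -c "
from bench import robot
print(robot.close_job())"
```

```text
the job is handed in; nothing more can be done
None
```

The bobbin change is done and I handed the job in at about 54 s of robot time; `close_job()` gave no verdict.

**What I did:** I pinched the spring button and pushed the boom back until it locked in the loading hole. I moved the three bare bobbins to the caddy cups and the three full ones from the crate to the creel cups. Then I pinched the button again and drew the boom forward to the running hole.

**Last checks:**
- **Boom and button:** With the gripper still on the sleeve, the wrist view showed the button out through the running hole. The guide bar was about 1 mm from its starting position in the top view.
- **Full bobbins:** In the last check before drawing the boom forward, all three stood upright on their cup axes with tops at 0.176 m. Afterwards the wrist view measured only the two outer ones (unchanged); the boom hid the middle one, but the scene picture shows it standing in its cup.
- **Bare bobbins:** All three stand in the caddy with tops at 0.168 m, within 4 mm of the cup axes.
- **Everything else:** I measured no movement of the caddy. The bystanders and the pink look-alikes look untouched in the pictures.

**Disagreements and gaps:**
- **Boom position:** The wrist camera put the bar at +1.4 mm after release (and at +6 mm in an earlier close-up), while the top camera gave −0.9 mm.
- **First push back:** The force readings alone did not show whether the boom had locked, because the rise could have been the end stop. I settled it by seeing the button out in the wrist picture.
- **Final button view:** I took no further close-up of the button after releasing it for the last time.

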